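# Lock a twin-flap key box with a curved pin

### The arm

A 6-joint arm with a two-finger parallel gripper is mounted at the origin on a cart in front of the work surface, level with it; the furniture and walls round the work are solid. World frame = base frame: x ahead of the robot, y to its left, z up, the work surface at z = 0. Lengths are in m, angles in rad, forces in N, time in s.
With the tool pointing down it reaches from about 0.35 to 0.875 m from the base axis. Payload 4.2 kg.
Tool frame: the origin (TCP) lies between the finger pads; the fingertips stand 25 mm ahead of it and the grasp point (between the pads) lies 6 mm ahead of it; x points along the fingers, y is the direction in which the jaws open and shut, and the axes are right-handed (so a half turn about x gives the same grasp; the last joint's range is limited). The gripper opens to 85 mm and grips with 20 to 120 N. Pads are 22 mm wide; open, the fingers measure 114 mm over their backs; the gripper's body (76 mm by 85 mm) begins 54 mm behind the grasp point. The pads swing forward as they close: fully open they stand 13 mm farther back than shut.
Start: joints at [-0.97, 0.385, 0.008, 0, -1.194, -0.259], TCP at [0.21, -0.589, 0.256] pointing down, gripper open.
Joint ranges: [-3.14, 3.14], [-1.21, 2.06], [-1.07, 1.41], [-3.16, 2.05], [-2.99, -0.16], [-3.1, 3.1]. Speed limits (rad/s): [2.79, 2.79, 3.14, 3.14, 3.14, 3.14].

### API

Orientations are given as [roll, pitch, yaw] about the fixed x, y, z axes, in that order (R = Rz(yaw) Ry(pitch) Rx(roll)).
In Python, from cell import ctrl gives the robot as it stands.
- The arm moves only by the tool send_rows, never from a script. Its argument "moves" is a list of rows, each a list of 3 entries, a list of its own where there are three numbers: the opening in per cent of the stroke, from 0 (shut) to 100 (fully open), then the shift along the tool's x, y, z in cm, then the turn, a rotation vector about the tool's x, y, z in rad. In form: [[fingers, [tx, ty, tz], [rx, ry, rz]], ...]. A call has 1 to 10 rows; each row shifts and turns the pose as measured when the row begins, along the tool's axes as they then stand; what a row does not reach is not made up. A row lasts 1/10 s, in which the tool goes at most 50 mm and 8.59 degrees, less where a joint would pass 70% of its speed; a pose out of reach is approached as far as the arm can. A call with a gripper value outside its range is refused whole. The fingers move at their own pace and stop on an object; "grip_force" is the grip in N (left out, the last holds). Time passes only in rows, so rows that do not move let the fingers close. It gives the time, the measured TCP pose, the force and the opening at its end, in the units of the state.
- ctrl.get_obs(): the state, without advancing time (a new reading comes with each control period).
- ctrl.snapshot(name): name is "scene" or "top" or "wrist"; returns the picture (420x560x3 uint8, red, green, blue); there is no depth.
- ctrl.calibration(name): a dict with "vfov" (degrees; the focal length in pixels is half the picture's height over the tangent of half this angle, whatever the lens; pixels are square), "cx", "cy" (the principal point, pixels), "position" and "attitude" of the camera in the world. Camera axes: x right, y down, z forward; pixel columns grow to the right and rows downward; lengths in m; the calibration is good to about 2 mm. A picture is of the moment at which its call begins: read the wrist's pose just before it. calibration takes no time and is no camera call; for the wrist camera it gives the pose at the moment of the call.
- ctrl.hand_in(): hands the job in, once; it reports no verdict.
The state is a dict: "time_s": time; "qpos": joint angles; "qd": joint speeds; "effort": joint torques, N m; "tcp_pos": TCP position; "tool_rot": TCP orientation; "ft_force": force on the tool from outside, world axes, zero at the start; "moment": the same for the moment, N m; "width": opening from 0.0 (shut) to 1.0 (fully open).
Only numpy, scipy, OpenCV 4.12 (cv2) and the standard library are available. Lean on these libraries where they do the work, as an engineer would, in place of code of your own. Each camera call takes 0.05 s, during which the arm holds its last target.

### The job

Lock the small grey box: take the loose curved pin by its upright black grip, feed its tip along its own arc through the steel eye on the right flap and on through the eye on the left flap, until it meets the rubber buffer behind the second eye. Press it home on the buffer with a gentle steady push of about 8 N at its tip for half a second, then let go and leave it resting there. Never force it (20 N is too much), and do not disturb the small carton and the vial standing near.

Things in the scene. Friction and masses are not known exactly. Their poses are not given: they have to be found in the camera images.
- pin: Loose C-shaped locking pin lying flat, about 70 g: a 7 mm round steel rod bent to a 40 mm radius (centre line) over 100 degrees, with an upright post at its rear end. Origin: under the middle of the post, level with the rod's underside; z up, x outward from the arc's centre, which is at (-40, 0) mm, y towards the tip. Seen from above the rod runs anticlockwise from post to tip.
- pin_tip (a point): Centre of the rod's round tip (a 3.5 mm ball, the steel ends 3.5 mm further along the arc): at (-46.9, 39.4, 3.5) mm in the pin's frame, 100 degrees from the post.
- pin_centre (a point): Centre of the pin's arc, at rod height: (-40, 0, 3.5) mm in the pin's frame.
- lockbox: Fixed grey box, 110 (x) x 100 (y) mm, its flap plates 42 mm above the table. Origin: centre of the underside. Two flaps meet along its x axis: the right one (-y) carries the first eye and a foot rest, the left one (+y) the second eye and the rubber buffer. Angles given here are about the arc centre, from the box's x axis, anticlockwise positive from above.
- arc_centre (a point): Centre of the 40 mm arc on which both eyes lie, at bore height: (-25, 10, 52.5) mm in the box's frame, axes as the box's. The pin passes both eyes when its own arc centre is kept here and it is turned anticlockwise.
- eye_in (a point): Middle of the first eye's bore (right flap), at -40 degrees on the arc. Bore 10.4 mm wide and 8 mm long, along the arc's tangent; outer diameter 19 mm. The tip enters it from the foot rest's side.
- eye_out (a point): Middle of the second eye's bore (left flap), at +5 degrees on the arc; same size. Behind it stands a rigid rubber-faced buffer, its 13 x 13 mm face square to the arc at 35 degrees give or take 10 (7 mm): this differs from box to box and is not reported; it must be felt. The eyes bear side loads, so 8 N at the tip is felt as a moment of about 0.32 N m about the arc centre.
- vial: Bystander: small dropper vial, 19 mm wide, 56 mm high, origin under its centre.
- clip_carton: Bystander: small carton lying flat, 35 x 67 x 21 mm, origin under its centre.
- pin_grip (a point): Middle of the pin's black grip plate, at (0, 0, 42) mm in the pin's frame: 10 mm thick along the pin's x (pinch it across this), 24 mm wide along y, from 22 to 62 mm above the pin's origin. Below it the steel post is 12 x 12 mm.
- foot_rest (a point): Top of the steel foot rest, 20 mm wide, 30 mm long along the arc, at -70 degrees, 49 mm above the table: the pin's foot rests on it when home, its post then at -70 degrees give or take 10.

How it is judged:
On the way, in this order (a step that is already met when the one before it is completed fails the run):
1. the pin's tip is in the bore of the first eye (within 5 mm of its middle) (distance between pin_tip and eye_in below 0.005 m).
2. the tip is in the bore of the second eye (within 5 mm of its middle), the pin's arc on the eyes' arc (centres within 6 mm) (distance between pin_tip and eye_out below 0.005 m and distance between pin_centre and arc_centre below 0.006 m).
3. the tip is pressed on the rubber buffer with 4 to 14 N for 0.3 s (contact force between pin and buffer_c2 between 4 and 14 N and distance between pin_centre and arc_centre below 0.006 m), for 0.3 s.
At the end, for the whole second after the job is handed in: The pin runs through both eyes and stays home: its tip on the buffer or at most about 2.5 mm short of it (tip's centre within 7.5 mm of the pad's centre; 5 mm when touching), its arc's centre within 5 mm of the eyes' arc centre, upright within 0.12 rad, at rest and released (distance between pin_tip and buffer_c2 below 0.0075 m and distance between pin_centre and arc_centre below 0.005 m and angle between pin's own z axis and vertical below 0.12 rad and linear speed of pin below 0.01 m/s).
It fails at once if the pin is forced against the box (over 20 N) (contact force between pin and lockbox above 20 N).
It fails at once if the pin is forced against the buffer (over 20 N) (contact force between pin and buffer above 20 N).
It fails at once if the robot presses on the box (over 20 N) (contact force between the arm and lockbox above 20 N).
It fails at once if a bystander is moved by more than 30 mm (distance of any of vial, clip_carton from where it was at the start of the episode above 0.03 m).
It also fails if it takes over 72 s, if anything falls off the work surface, if the arm or the gripper's body presses on something with over 40 N, if the wrist force passes 120 N, or if a joint passes its speed limit or range.

## Working session

There is one attempt and no reset: what is moved stays moved. The work goes in short steps, Python scripts to look and compute and a tool call to move; the robot and the scene stay as the last step left them, time stands still between calls to the robot, and variables do not carry over. Pictures are saved under pics/ and viewed, and the job is handed in when it is done.

Besides the shell and the picture viewer there is one more tool, called after "Call:" by a JSON object that holds its "fn" and its "kwargs". send_rows: Moves the arm, as the interface text tells. Its arguments: {"type":"object","properties":{"moves":{"type":"array"},"grip_force":{"type":"number"}},"required":["moves"]}

```bash
ls; mkdir -p pics; python3 - <<'E'
from cell import ctrl
import cv2
o=ctrl.get_obs();print(o)
for n in ["scene","top","wrist"]:
    print(n,ctrl.calibration(n))
    cv2.imwrite(f"pics/{n}0.png",ctrl.snapshot(n)[:,:,::-1])
E
```

```text
pics
{'time_s': 0.0, 'qpos': array([-9.70410936e-01,  3.85565769e-01,  6.62160996e-03, -5.14842859e-04,
       -1.19398714e+00, -2.58571322e-01]), 'qd': array([ 0.00032483, -0.00044543, -0.00027525,  0.00042639, -0.0007261 ,
        0.00021015]), 'effort': array([ 4.16105422e-05, -3.92288733e+01,  1.88393515e+01,  4.18598369e+00,
       -4.72035041e-03, -4.27423089e-06]), 'tcp_pos': array([ 0.20932767, -0.58834104,  0.25521196]), 'tool_rot': array([1.60897249, 1.56860838, 1.95059661]), 'ft_force': array([-0.17514854, -0.30558776, -0.02731244]), 'moment': array([ 0.00361407, -0.05259319,  0.01676621]), 'width': 1.000235194703696}
scene {'vfov': 49.8834464466648, 'cx': 284.0318675911531, 'cy': 212.70940508362204, 'position': array([0.18673841, 0.63968097, 0.53788815]), 'attitude': array([-2.1242333 , -0.02381761, -2.60193401])}
top {'vfov': 45.44582069939372, 'cx': 282.2884645174066, 'cy': 204.89872673181847, 'position': array([ 0.3645308 , -0.00527852,  1.09678074]), 'attitude': array([-2.93943785e+00, -2.60223909e-03, -1.58616030e+00])}
wrist {'vfov': 58.131715395403525, 'cx': 282.4284543781039, 'cy': 214.18448455659058, 'position': array([ 0.13136869, -0.61618745,  0.3737952 ]), 'attitude': array([ 2.81608181e+00, -1.81143753e-03,  1.91073646e+00])}
```

View pics/scene0.png

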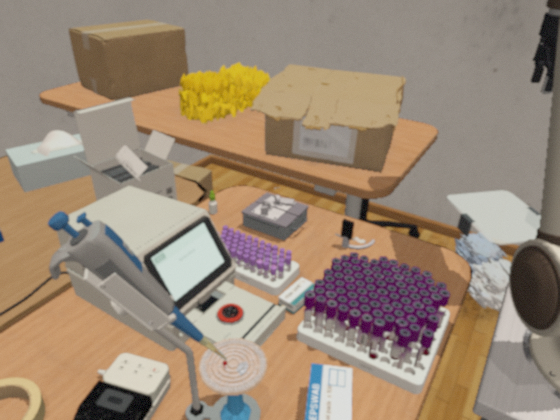

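View pics/top0.png

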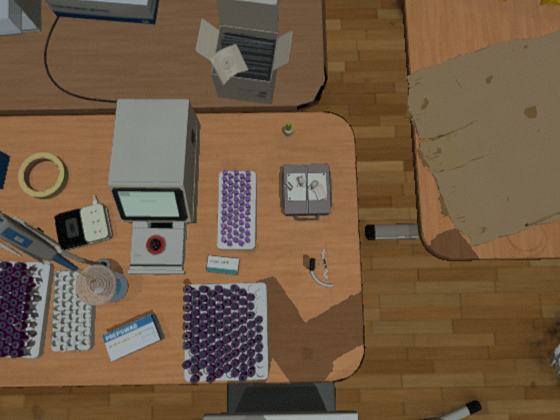

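View pics/wrist0.png

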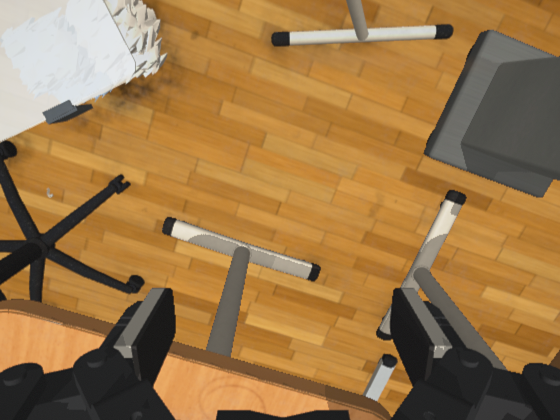

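```bash
cat > h.py <<'E'
import numpy as np,cv2
from scipy.spatial.transform import Rotation as Ro
def R(a): return Ro.from_euler('xyz',a).as_matrix()
def f(c): return 210/np.tan(np.radians(c['vfov'])/2)
def proj(c,P):
    p=(np.atleast_2d(P)-c['position'])@R(c['attitude'])
    return np.c_[c['cx']+f(c)*p[:,0]/p[:,2], c['cy']+f(c)*p[:,1]/p[:,2]]
def ray(c,uv,z):
    uv=np.atleast_2d(uv).astype(float)
    d=np.c_[(uv[:,0]-c['cx'])/f(c),(uv[:,1]-c['cy'])/f(c),np.ones(len(uv))]@R(c['attitude']).T
    s=(z-c['position'][2])/d[:,2]
    return c['position']+s[:,None]*d
E
python3 - <<'E'
from h import *
from cell import ctrl
c=ctrl.calibration("top"); 
print(ray(c,[[318,270],[306,190],[288,130],[222,265]],0.0),ray(c,[[312,265]],0.06))
print(proj(c,[0.21,-.589,.25]), proj(c,[0,0,0]))
im=cv2.imread("pics/top0.png")
a=cv2.resize(im[150:300,200:350],(800,800),interpolation=cv2.INTER_CUBIC)[:600] if 0 else cv2.resize(im[110:300,200:350],None,fx=3.1,fy=3.1,interpolation=cv2.INTER_CUBIC)
cv2.imwrite("pics/topz.png",a)
im=cv2.imread("pics/scene0.png")
cv2.imwrite("pics/scz.png",cv2.resize(im[180:260,195:395],None,fx=4,fy=4,interpolation=cv2.INTER_CUBIC))
E
```

```text
[[ 0.44356493 -0.08703617  0.        ]
 [ 0.6226247  -0.06537588  0.        ]
 [ 0.7651306  -0.02744484  0.        ]
 [ 0.45756552  0.12178885  0.        ]] [[ 0.44966825 -0.0705051   0.06      ]]
[[647.41650326 400.59203037]] [[281.02057268 494.05880683]]
```

View pics/topz.png

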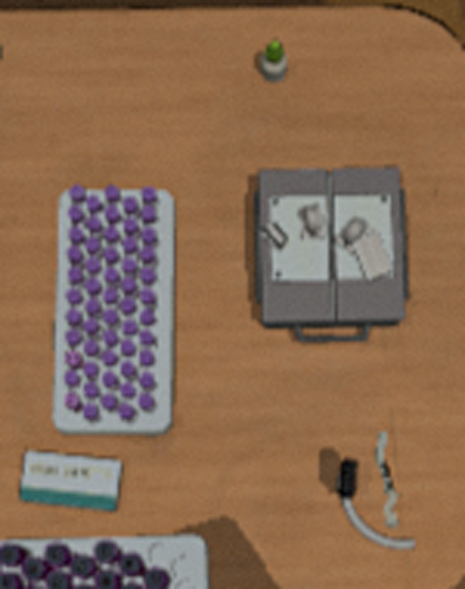

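View pics/scz.png

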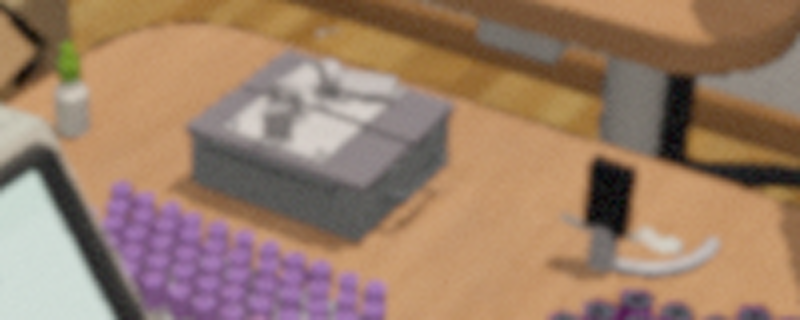

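```bash
cat >> h.py <<'E'
def plan(o,P,Rt,n=None,cm=4.0,deg=7.0):
    R0=R(o['tool_rot']); P0=o['tcp_pos']
    rv=Ro.from_matrix(R0.T@Rt).as_rotvec(); d=np.asarray(P)-P0
    if n is None: n=int(max(1,np.ceil(np.linalg.norm(d)*100/cm),np.ceil(np.degrees(np.linalg.norm(rv))/deg)))
    out=[]
    for i in range(n):
        Ri=R0@Ro.from_rotvec(rv*i/n).as_matrix()
        out.append((np.round(Ri.T@d/n*100,2).tolist(),np.round(rv/n,3).tolist()))
    print(n,'rows'); 
    for r in out: print(r)
def Rdown(psi):
    # tool x down, jaw axis y at world angle psi
    y=np.array([np.cos(psi),np.sin(psi),0]); x=np.array([0,0,-1.]); z=np.cross(x,y)
    return np.c_[x,y,z]
def jaw(o):
    r=R(o['tool_rot']); return np.degrees(np.arctan2(r[1,1],r[0,1]))
E
python3 - <<'E'
from h import *
from cell import ctrl
o=ctrl.get_obs();r=R(o['tool_rot']);print(r.round(3),jaw(o))
c=ctrl.calibration("wrist")
print('cam in tool',r.T@(c['position']-o['tcp_pos']),(r.T@R(c['attitude'])).round(3))
t=ctrl.calibration("top")
def z(u,v): return (200+u/3.1,110+v/3.1)
print('post top',ray(t,z(347,466),.06),'tip',ray(t,z(412,545),.0035),'base',ray(t,z(347,498),.0))
print('box',ray(t,[z(259,172),z(402,168),z(405,320),z(262,323)],.042))
E
```

```text
[[-0.001 -0.335  0.942]
 [ 0.002  0.942  0.335]
 [-1.     0.002 -0.   ]] 109.57430611634447
cam in tool [-0.11843823  0.00016282 -0.08278039] [[ 0.    -0.32   0.947]
 [ 1.    -0.002 -0.001]
 [ 0.002  0.947  0.32 ]]
post top [[ 0.4592864  -0.07063414  0.06      ]] tip [[ 0.40896926 -0.11788724  0.0035    ]] base [[ 0.44237054 -0.07380615  0.        ]]
box [[ 0.66839892 -0.01544253  0.042     ]
 [ 0.66985006 -0.11622705  0.042     ]
 [ 0.56091897 -0.11455756  0.042     ]
 [ 0.56028204 -0.01579708  0.042     ]]
```

```bash
python3 - <<'E'
from h import *
from cell import ctrl
o=ctrl.get_obs()
plan(o,[0.43,-0.10,0.20],Rdown(np.pi/2),n=14)
E
```

```text
14 rows
([0.4, 2.76, 2.65], [0.024, -0.0, -0.0])
([0.4, 2.82, 2.59], [0.024, -0.0, -0.0])
([0.4, 2.88, 2.52], [0.024, -0.0, -0.0])
([0.4, 2.95, 2.45], [0.024, -0.0, -0.0])
([0.4, 3.0, 2.37], [0.024, -0.0, -0.0])
([0.4, 3.06, 2.3], [0.024, -0.0, -0.0])
([0.4, 3.12, 2.22], [0.024, -0.0, -0.0])
([0.4, 3.17, 2.15], [0.024, -0.0, -0.0])
([0.4, 3.22, 2.07], [0.024, -0.0, -0.0])
([0.4, 3.27, 1.99], [0.024, -0.0, -0.0])
([0.4, 3.32, 1.91], [0.024, -0.0, -0.0])
([0.4, 3.36, 1.83], [0.024, -0.0, -0.0])
([0.4, 3.41, 1.74], [0.024, -0.0, -0.0])
([0.4, 3.45, 1.66], [0.024, -0.0, -0.0])
```

Call:
{"fn": "send_rows", "kwargs": {"moves": [[100, [0.4, 2.76, 2.65], [0.024, 0, 0]], [100, [0.4, 2.82, 2.59], [0.024, 0, 0]], [100, [0.4, 2.88, 2.52], [0.024, 0, 0]], [100, [0.4, 2.95, 2.45], [0.024, 0, 0]], [100, [0.4, 3.0, 2.37], [0.024, 0, 0]], [100, [0.4, 3.06, 2.3], [0.024, 0, 0]], [100, [0.4, 3.12, 2.22], [0.024, 0, 0]], [100, [0.4, 3.17, 2.15], [0.024, 0, 0]], [100, [0.4, 3.22, 2.07], [0.024, 0, 0]], [100, [0.4, 3.27, 1.99], [0.024, 0, 0]]]}}

```text
time_s: 1.15
tcp_pos: [0.371, -0.2308, 0.2112]
tool_rot: [2.134, 1.566, 2.216]
ft_force: [0.7, 1.0, 0.8]
width: 0.999
```

```bash
python3 - <<'E'
from h import *
from cell import ctrl
o=ctrl.get_obs()
print(o['qpos'],o['tcp_pos'],jaw(o),o['qd'])
plan(o,[0.43,-0.10,0.20],Rdown(np.pi/2))
E
```

```text
[-0.18426686  0.10648936 -0.49278326 -0.00409484 -0.97522685 -1.30230705] [ 0.37096463 -0.23075098  0.21115023] 94.69328839819794 [ 0.94808814 -0.07133569 -0.19629803 -0.0017978   0.13647551 -1.18358878]
4 rows
([0.29, 3.14, 1.74], [0.02, -0.001, -0.001])
([0.29, 3.17, 1.67], [0.02, -0.001, -0.001])
([0.28, 3.21, 1.61], [0.02, -0.001, -0.001])
([0.28, 3.24, 1.54], [0.02, -0.001, -0.001])
```

Call:
{"fn": "send_rows", "kwargs": {"moves": [[100, [0.29, 3.14, 1.74], [0.02, 0, 0]], [100, [0.29, 3.17, 1.67], [0.02, 0, 0]], [100, [0.28, 3.21, 1.61], [0.02, 0, 0]], [100, [0.28, 3.24, 1.54], [0.02, 0, 0]], [100, [0, 0, 0], [0, 0, 0]], [100, [0, 0, 0], [0, 0, 0]]]}}

```text
time_s: 1.75
tcp_pos: [0.432, -0.0901, 0.1991]
tool_rot: [2.226, 1.565, 2.231]
ft_force: [-0.3, -0.5, -0.3]
width: 1.003
```

```bash
python3 - <<'E'
from h import *
from cell import ctrl
o=ctrl.get_obs()
print(o['qpos'],o['tcp_pos'],jaw(o),o['ft_force'],o['time_s'])
c=ctrl.calibration("wrist");im=ctrl.snapshot("wrist")[:,:,::-1]
cv2.imwrite("pics/w1.png",im)
np.save("c_w1.npy",c,allow_pickle=True)
g=im.copy()
# predicted overlay
from scipy.spatial.transform import Rotation as Ro
print(proj(c,[[.448,-.0725,0.062],[.448,-.0725,0],[.409,-.118,.0035]]))
E
```

```text
[ 0.16151313  0.12827356 -0.50112455 -0.00614777 -0.94411954 -1.72314696] [ 0.43203851 -0.09013526  0.19907306] 90.31756446949963 [-0.26918978 -0.54789107 -0.34294327] 1.75
[[306.03472936 231.23729864]
 [301.57678889 205.92547146]
 [248.4725137  162.58614408]]
```

View pics/w1.png

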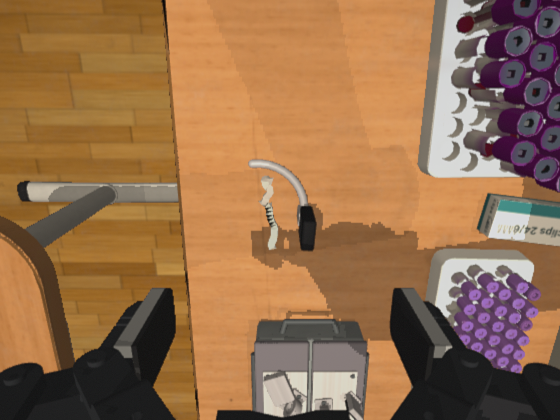

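```bash
python3 - <<'E'
from h import *
im=cv2.imread("pics/w1.png")
cv2.imwrite("pics/w1z.png",cv2.resize(im[140:270,230:350],None,fx=4.6,fy=4.6,interpolation=cv2.INTER_CUBIC))
E
```

```text
(no output)
```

View pics/w1z.png

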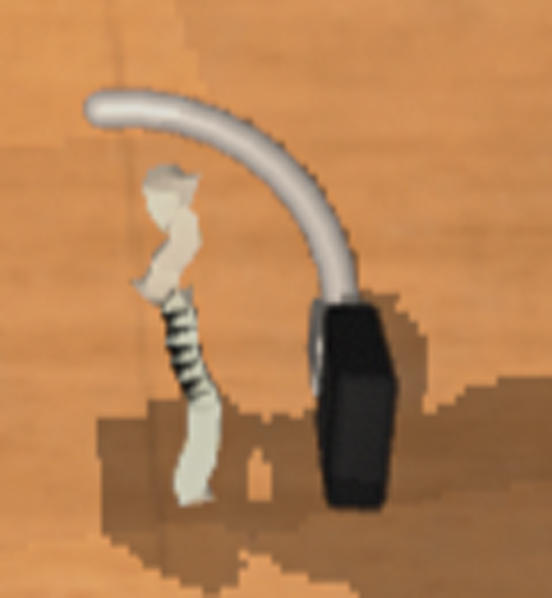

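```bash
cat > fitpin.py <<'E'
from h import *
from scipy.optimize import least_squares
def pts(p):
    x,y,th=p; c,s=np.cos(th),np.sin(th)
    return lambda L: np.c_[x+c*L[:,0]-s*L[:,1], y+s*L[:,0]+c*L[:,1], L[:,2]]
c=np.load("c_w1.npy",allow_pickle=True).item()
Z=lambda a:np.array(a)/4.6+[230,140]-0.4
corn=Z([[331,376],[396,378],[384,508],[328,508],[327,306],[378,308]])
# local: x outward(world +y = image right), y to tip (image up)
L=np.array([[-5,12,62],[5,12,62],[5,-12,62],[-5,-12,62],[-5,12,22],[5,12,22]])/1e3
# image right = which world dir: check by yaw fit
rod=Z([[160,108],[205,124],[255,157],[298,207],[330,265]]); tipend=Z([[86,108]])
def arc(n=60):
    a=np.radians(np.linspace(0,105,n)); return np.c_[-.04+.04*np.cos(a),.04*np.sin(a),np.full(n,.0035)]
def res(p):
    f_=pts(p); r=(proj(c,f_(L))-corn).ravel()
    A=proj(c,f_(arc(300)))
    d=[]
    for q in rod:
        i=np.argmin(((A-q)**2).sum(1)); i=min(max(i,1),298); t=A[i+1]-A[i-1]; n=np.array([-t[1],t[0]])/np.linalg.norm(t); d.append((A[i]-q)@n)
    return np.r_[r,d,(A[-1]-tipend[0])]
s=least_squares(res,[.45,-.0725,np.pi/2]); print(s.x,np.degrees(s.x[2]));print(res(s.x).round(2))
s2=least_squares(lambda p:res(p)[12:],s.x); print(s2.x,np.degrees(s2.x[2]));print(res(s2.x).round(2))
E
python3 fitpin.py
```

```text
[ 0.45226488 -0.07122042  1.50224988] 86.07257802806656
[ 0.73 -0.58  0.45 -0.09 -0.21  2.18 -1.51  1.3  -1.04 -1.65  0.03 -1.25
 -0.79 -0.01  0.95  1.68  0.6  -0.75  1.  ]
[ 0.45377639 -0.072771    1.4513299 ] 83.15507807349283
[-0.59  1.14 -0.97  2.29 -3.22  4.29 -4.43  2.79 -2.19 -0.11 -1.21  0.87
 -0.47 -0.06  0.43  0.69 -0.77 -0.   -0.  ]
```

```bash
python3 - <<'E'
from h import *
from cell import ctrl
o=ctrl.get_obs()
plan(o,[0.4525,-0.0718,0.10],Rdown(np.radians(86)),n=4)
E
```

```text
4 rows
([2.48, 0.45, 0.52], [0.019, -0.001, -0.001])
([2.48, 0.47, 0.51], [0.019, -0.001, -0.001])
([2.48, 0.48, 0.5], [0.019, -0.001, -0.001])
([2.48, 0.49, 0.49], [0.019, -0.001, -0.001])
```

Call:
{"fn": "send_rows", "kwargs": {"moves": [[100, [2.48, 0.46, 0.52], [0.019, -0.001, -0.001]], [100, [2.48, 0.47, 0.51], [0.019, -0.001, -0.001]], [100, [2.48, 0.48, 0.5], [0.019, -0.001, -0.001]], [100, [2.48, 0.49, 0.49], [0.019, -0.001, -0.001]], [100, [0, 0, 0], [0, 0, 0]], [100, [0, 0, 0], [0, 0, 0]]]}}

```text
time_s: 2.4
tcp_pos: [0.4528, -0.0769, 0.0993]
tool_rot: [0.069, 1.565, -0.014]
ft_force: [-0.2, -0.8, 0.4]
width: 0.999
```

```bash
python3 - <<'E'
from h import *
from cell import ctrl
o=ctrl.get_obs()
print(o['tcp_pos'],jaw(o),R(o['tool_rot'])[:,0])
c=ctrl.calibration("wrist");im=ctrl.snapshot("wrist")[:,:,::-1].copy()
np.save("c_w2.npy",c,allow_pickle=True)
cv2.imwrite("pics/w2.png",im)
plan(o,[0.4525,-0.0718,0.05],Rdown(np.radians(86)),n=3)
E
```

```text
[ 0.45283381 -0.07688967  0.09927039] 85.2720543690674 [ 5.46563754e-03 -7.58824922e-05 -9.99985060e-01]
3 rows
([1.64, 0.17, -0.03], [-0.004, 0.002, -0.0])
([1.64, 0.17, -0.03], [-0.004, 0.002, -0.0])
([1.64, 0.17, -0.03], [-0.004, 0.002, -0.0])
```

View pics/w2.png

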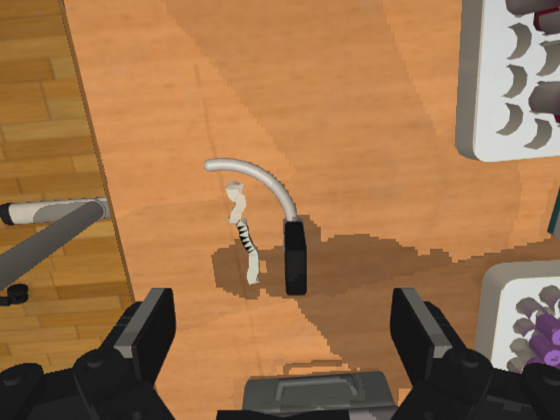

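Call:
{"fn": "send_rows", "kwargs": {"moves": [[100, [1.64, 0.18, -0.03], [-0.003, 0, 0]], [100, [1.64, 0.18, -0.03], [-0.003, 0, 0]], [100, [1.64, 0.18, -0.03], [-0.003, 0, 0]], [100, [0, 0, 0], [0, 0, 0]], [100, [0, 0, 0], [0, 0, 0]]]}}

```text
time_s: 2.95
tcp_pos: [0.4566, -0.0731, 0.0565]
tool_rot: [0.176, 1.55, 0.101]
ft_force: [0.8, 0.9, -0.3]
width: 1.005
```

```bash
python3 - <<'E'
from h import *
from cell import ctrl
o=ctrl.get_obs()
print(o['tcp_pos'],jaw(o),o['ft_force'])
E
```

```text
[ 0.45661078 -0.07306671  0.05647812] 85.70838143029613 [ 0.79238651  0.90696095 -0.30364052]
```

```bash
python3 - <<'E'
from h import *
from cell import ctrl
o=ctrl.get_obs()
plan(o,[0.4525,-0.0722,0.05],Rdown(np.radians(86)),n=2)
E
```

```text
2 rows
([0.32, 0.03, -0.21], [-0.003, 0.01, -0.002])
([0.32, 0.03, -0.21], [-0.003, 0.01, -0.002])
```

Call:
{"fn": "send_rows", "kwargs": {"moves": [[100, [0.32, 0.03, -0.21], [-0.003, 0.01, -0.002]], [100, [0.32, 0.03, -0.21], [-0.003, 0.01, -0.002]], [100, [0, 0, 0], [0, 0, 0]]]}}

```text
time_s: 3.25
tcp_pos: [0.4539, -0.0723, 0.0526]
tool_rot: [0.131, 1.566, 0.062]
ft_force: [0.1, 0.9, 0.7]
width: 1.001
```

```bash
python3 - <<'E'
from h import *
from cell import ctrl
o=ctrl.get_obs()
print(o['tcp_pos'],jaw(o),o['ft_force'],o['moment'])
plan(o,[0.4525,-0.0722,0.05],Rdown(np.radians(86)),n=1)
E
```

```text
[ 0.45392603 -0.07230029  0.05263068] 86.06394965148424 [0.14834957 0.87049434 0.74017961] [ 0.03619328 -0.01273333  0.05793284]
1 rows
([0.26, 0.0, -0.14], [0.001, 0.005, -0.001])
```

Call:
{"fn": "send_rows", "kwargs": {"moves": [[100, [0.25, 0, -0.14], [0.001, 0.005, -0.001]], [100, [0.1, 0, 0], [0, 0, 0]], [0, [0, 0, 0], [0, 0, 0]], [0, [0, 0, 0], [0, 0, 0]], [0, [0, 0, 0], [0, 0, 0]], [0, [0, 0, 0], [0, 0, 0]], [0, [0, 0, 0], [0, 0, 0]], [0, [0, 0, 0], [0, 0, 0]]], "grip_force": 60}}

```text
time_s: 4.05
tcp_pos: [0.4528, -0.0721, 0.0493]
tool_rot: [-0.436, 1.57, -0.505]
ft_force: [-0.4, -0.4, 0.7]
width: 0.106
```

```bash
python3 - <<'E'
from h import *
from cell import ctrl
o=ctrl.get_obs()
print(o['tcp_pos'],jaw(o),o['ft_force'],o['moment'],o['width']*85)
plan(o,[0.4525,-0.0722,0.15],Rdown(np.radians(86)),n=4)
E
```

```text
[ 0.45283142 -0.07206393  0.04934669] 86.02730367246751 [-0.42695669 -0.40956772  0.70419919] [-0.00946436  0.09814667  0.04174726] 9.029509623706888
4 rows
([-2.52, -0.0, -0.01], [0.0, 0.0, 0.0])
([-2.52, -0.0, -0.01], [0.0, 0.0, 0.0])
([-2.52, -0.0, -0.01], [0.0, 0.0, 0.0])
([-2.52, -0.0, -0.01], [0.0, 0.0, 0.0])
```

Call:
{"fn": "send_rows", "kwargs": {"moves": [[0, [-2.5, 0, 0], [0, 0, 0]], [0, [-2.6, 0, 0], [0, 0, 0]], [0, [-2.6, 0, 0], [0, 0, 0]], [0, [-2.6, 0, 0], [0, 0, 0]], [0, [-0.5, 0, 0], [0, 0, 0]], [0, [0, 0, 0], [0, 0, 0]], [0, [0, 0, 0], [0, 0, 0]]]}}

```text
time_s: 4.75
tcp_pos: [0.4504, -0.0722, 0.1585]
tool_rot: [-3.022, 1.565, -3.093]
ft_force: [0.1, -0.6, -0.6]
width: 0.11
```

```bash
python3 - <<'E'
from h import *
from cell import ctrl
o=ctrl.get_obs()
print(o['tcp_pos'],jaw(o),o['ft_force'],o['moment'],o['width']*85,R(o['tool_rot'])[:,0])
c=ctrl.calibration("wrist");im=ctrl.snapshot("wrist")[:,:,::-1].copy()
np.save("c_w3.npy",c,allow_pickle=True); np.save("o_w3.npy",o,allow_pickle=True)
cv2.imwrite("pics/w3.png",im)
r=R(o['tool_rot']);P=o['tcp_pos']
def pin2w(L,off=(0.0493,0,-0.0006)):
    # pin x=tool y, pin y=-tool z, pin z=-tool x
    T=np.c_[off[0]-L[:,2],off[1]+L[:,0],off[2]-L[:,1]]
    return P+T@r.T
a=np.radians(np.linspace(0,105,80))
L=[]
for rr in(.0365,.0435): L.append(np.c_[-.04+rr*np.cos(a),rr*np.sin(a),np.full(80,.0035)])
g=cv2.resize(im,None,fx=4,fy=4,interpolation=cv2.INTER_CUBIC)
for l in L: cv2.polylines(g,[np.int32(proj(c,pin2w(l))*4+1.5)],False,(0,0,255),1)
for q in proj(c,pin2w(np.array([[x,y,z] for x in(-.005,.005) for y in(-.012,.012) for z in(.022,)]))): cv2.circle(g,tuple(np.int32(q*4+1.5)),3,(0,255,0),1)
t=proj(c,pin2w(np.array([[-.03,.02,.0035]])))[0]*4;x,y=np.int32(t);print(t/4)
cv2.imwrite("pics/w3z.png",g[max(0,y-300):y+300,max(0,x-400):x+400])
E
```

```text
[ 0.45041342 -0.07220454  0.15846696] 85.93639130108815 [ 0.06472924 -0.60954143 -0.61588217] [ 0.01663661 -0.03824616  0.01234332] 9.319624907700495 [-6.13992053e-03 -2.99074920e-04 -9.99981106e-01]
[218.11008263 228.15001553]
```

View pics/w3z.png

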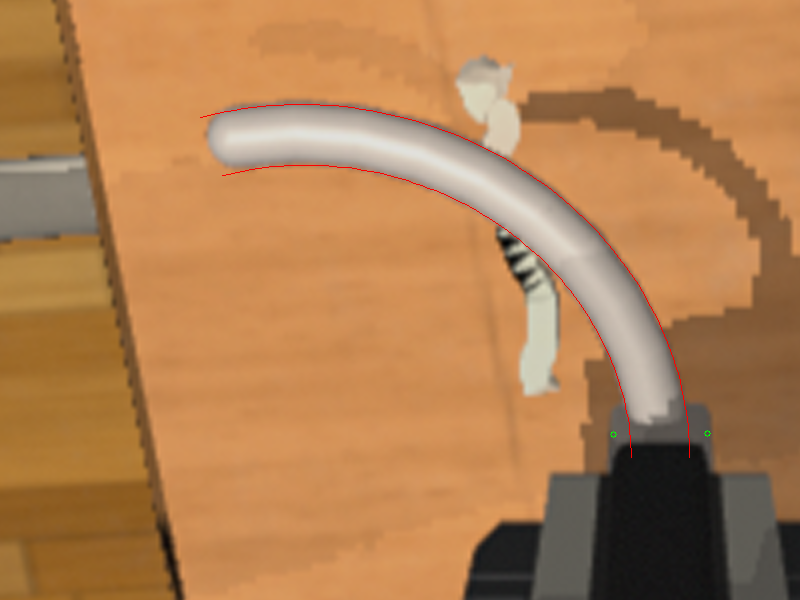

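```bash
cat >> h.py <<'E'
ARC=np.array([0.5897,-0.0555])
OZ=-0.0006
def tcp_for(psi_deg,z,arc=None,oz=None):
    a=ARC if arc is None else np.asarray(arc); oz=OZ if oz is None else oz
    p=np.radians(psi_deg); zd=np.array([np.sin(p),-np.cos(p)]); yd=np.array([np.cos(p),np.sin(p)])
    return np.r_[a+0.04*yd-oz*zd,z]
E
python3 - <<'E'
from h import *
from cell import ctrl
o=ctrl.get_obs()
plan(o,tcp_for(205,.16),Rdown(np.radians(205)),n=18)
E
```

```text
18 rows
([-0.01, 0.04, 0.57], [-0.115, -0.0, -0.0])
([-0.01, -0.02, 0.57], [-0.115, -0.0, -0.0])
([-0.01, -0.09, 0.57], [-0.115, -0.0, -0.0])
([-0.01, -0.15, 0.55], [-0.115, -0.0, -0.0])
([-0.01, -0.22, 0.53], [-0.115, -0.0, -0.0])
([-0.01, -0.28, 0.5], [-0.115, -0.0, -0.0])
([-0.01, -0.33, 0.47], [-0.115, -0.0, -0.0])
([-0.01, -0.38, 0.43], [-0.115, -0.0, -0.0])
([-0.01, -0.43, 0.38], [-0.115, -0.0, -0.0])
([-0.01, -0.47, 0.33], [-0.115, -0.0, -0.0])
([-0.01, -0.5, 0.27], [-0.115, -0.0, -0.0])
([-0.01, -0.53, 0.21], [-0.115, -0.0, -0.0])
([-0.01, -0.55, 0.15], [-0.115, -0.0, -0.0])
([-0.01, -0.57, 0.08], [-0.115, -0.0, -0.0])
([-0.01, -0.57, 0.02], [-0.115, -0.0, -0.0])
([-0.01, -0.57, -0.05], [-0.115, -0.0, -0.0])
([-0.01, -0.56, -0.11], [-0.115, -0.0, -0.0])
([-0.01, -0.54, -0.18], [-0.115, -0.0, -0.0])
```

Call:
{"fn": "send_rows", "kwargs": {"moves": [[0, [0, 0.04, 0.57], [-0.115, 0, 0]], [0, [0, -0.02, 0.57], [-0.115, 0, 0]], [0, [0, -0.09, 0.57], [-0.115, 0, 0]], [0, [0, -0.15, 0.55], [-0.115, 0, 0]], [0, [0, -0.22, 0.53], [-0.115, 0, 0]], [0, [0, -0.28, 0.5], [-0.115, 0, 0]], [0, [0, -0.33, 0.47], [-0.115, 0, 0]], [0, [0, -0.38, 0.43], [-0.115, 0, 0]], [0, [0, -0.43, 0.38], [-0.115, 0, 0]], [0, [0, -0.47, 0.33], [-0.115, 0, 0]]]}}

```text
time_s: 5.8
tcp_pos: [0.5005, -0.0718, 0.1409]
tool_rot: [2.108, 1.53, -3.051]
ft_force: [0.3, 0.4, -1.3]
width: 0.109
```

```bash
python3 - <<'E'
from h import *
from cell import ctrl
o=ctrl.get_obs()
print(o['qpos'],o['tcp_pos'],jaw(o),o['ft_force'])
plan(o,tcp_for(205,.16),Rdown(np.radians(205)),n=9)
E
```

```text
[ 0.17702197  0.32148348 -0.41285554 -0.00460366 -0.87709416 -0.62125811] [ 0.50048382 -0.07182079  0.14089283] 154.35340623871596 [ 0.25520585  0.38869662 -1.25931371]
9 rows
([-0.24, -0.52, 0.25], [-0.098, -0.0, -0.005])
([-0.23, -0.54, 0.2], [-0.098, -0.0, -0.005])
([-0.23, -0.56, 0.14], [-0.098, -0.0, -0.005])
([-0.23, -0.57, 0.09], [-0.098, -0.0, -0.005])
([-0.23, -0.58, 0.03], [-0.098, -0.0, -0.005])
([-0.22, -0.58, -0.03], [-0.098, -0.0, -0.005])
([-0.22, -0.58, -0.08], [-0.098, -0.0, -0.005])
([-0.22, -0.57, -0.14], [-0.098, -0.0, -0.005])
([-0.21, -0.55, -0.19], [-0.098, -0.0, -0.005])
```

Call:
{"fn": "send_rows", "kwargs": {"moves": [[0, [-0.4, -0.52, 0.25], [-0.098, 0, -0.005]], [0, [-0.4, -0.54, 0.2], [-0.098, 0, -0.005]], [0, [-0.4, -0.56, 0.14], [-0.098, 0, -0.005]], [0, [-0.4, -0.57, 0.09], [-0.098, 0, -0.005]], [0, [-0.4, -0.58, 0.03], [-0.098, 0, -0.005]], [0, [-0.4, -0.58, -0.03], [-0.098, 0, -0.005]], [0, [-0.4, -0.58, -0.08], [-0.098, 0, -0.005]], [0, [-0.4, -0.57, -0.14], [-0.098, 0, -0.005]], [0, [-0.3, -0.55, -0.19], [-0.098, 0, -0.005]], [0, [0, 0, 0], [0, 0, 0]]]}}

```text
time_s: 6.8
tcp_pos: [0.5481, -0.0713, 0.1559]
tool_rot: [1.3, 1.537, -2.942]
ft_force: [-0.4, -1.0, -1.1]
width: 0.105
```

```bash
cat > look.py <<'E'
import sys
from h import *
from cell import ctrl
n=sys.argv[1]
o=ctrl.get_obs();c=ctrl.calibration("wrist");im=ctrl.snapshot("wrist")[:,:,::-1].copy()
print(o['time_s'],o['tcp_pos'],jaw(o),o['ft_force'],o['moment'],R(o['tool_rot'])[:,0])
np.save(f"c_{n}.npy",c,allow_pickle=True); np.save(f"o_{n}.npy",o,allow_pickle=True)
cv2.imwrite(f"pics/{n}.png",im)
E
python3 look.py w4
```

```text
6.8 [ 0.54812323 -0.07126032  0.15593737] -153.0106887700426 [-0.38557694 -1.04587329 -1.13517847] [ 0.03799772 -0.00681107 -0.06648526] [-0.03265924 -0.00661005 -0.99944469]
```

View pics/w4.png

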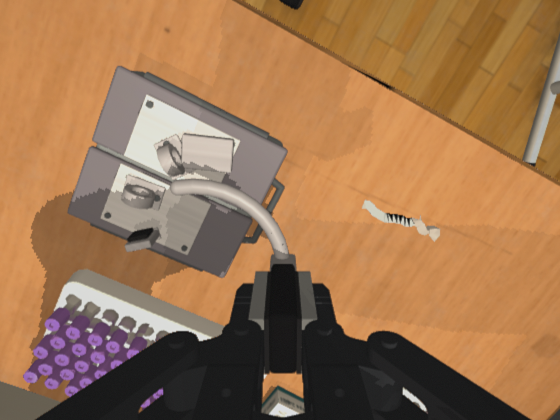

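```bash
python3 - <<'E'
from h import *
im=cv2.imread("pics/w4.png")
cv2.imwrite("pics/w4z.png",cv2.resize(im[55:285,60:300],None,fx=2.6,fy=2.6,interpolation=cv2.INTER_CUBIC)[:600])
c=np.load("c_w4.npy",allow_pickle=True).item()
import math
B=np.array([0.6147,-0.0655]);yaw=0
def w(p): return np.r_[B+p[:2],p[2]]
from numpy import array as A
P=[[-.055,-.05,.042],[.055,-.05,.042],[.055,.05,.042],[-.055,.05,.042]]
print(proj(c,[w(A(p)) for p in P]))
for nm,a,z in (("in",-40,.0525),("out",5,.0525),("foot",-70,.049),("buf",35,.0525)):
    t=math.radians(a); print(nm,proj(c,w(A([-.025+.04*math.cos(t),.01+.04*math.sin(t),z]))))
E
```

```text
[[291.82329367 149.3573151 ]
 [118.19751814  61.70558345]
 [ 66.20487014 212.64799265]
 [225.03641341 279.57481313]]
in [[173.8129765  158.41100735]]
out [[141.34437366 194.7467859 ]]
foot [[209.67071884 152.17708099]]
buf [[141.36613232 226.69714707]]
```

View pics/w4z.png

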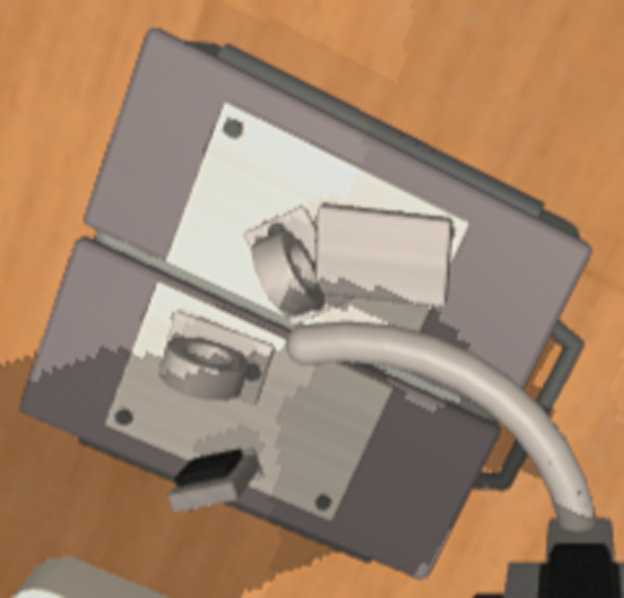

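```bash
cat > ov.py <<'E'
import sys,math
from h import *
def wire(bx,by,yaw,bufang=None):
    cs,sn=math.cos(yaw),math.sin(yaw); M=np.array([[cs,-sn,0],[sn,cs,0],[0,0,1]]); t=np.array([bx,by,0])
    L=[]
    for a in(-40,5):
        a=math.radians(a); u=np.array([math.cos(a),math.sin(a),0]);v=np.array([-u[1],u[0],0]); C=np.array([-.025,.01,.0525])+.04*u
        th=np.linspace(0,2*np.pi,60)[:,None]
        for s in(-.004,.004):
            for r in(.0052,.0095):
                L.append(C+s*v+r*(np.cos(th)*u+np.sin(th)*np.array([0,0,1])))
    q=np.array([[-.055,-.05,.042],[.055,-.05,.042],[.055,.05,.042],[-.055,.05,.042],[-.055,-.05,.042]]);L.append(q)
    a=math.radians(-70);u=np.array([math.cos(a),math.sin(a),0]);v=np.array([-u[1],u[0],0]);C=np.array([-.025,.01,.049])+.04*u
    L.append(np.array([C+.01*i*u+.015*j*v for i,j in((1,1),(1,-1),(-1,-1),(-1,1),(1,1))]))
    L.append(np.array([[-.055,0,.042],[.055,0,.042]]))
    if bufang is not None:
        a=math.radians(bufang);u=np.array([math.cos(a),math.sin(a),0]);v=np.array([-u[1],u[0],0]);C=np.array([-.025,.01,.0525])+.04*u
        L.append(np.array([C+.0065*(i*u+j*np.array([0,0,1])) for i,j in((1,1),(1,-1),(-1,-1),(-1,1),(1,1))]))
    return [l@M.T+t for l in L]
def pinw(o,off):
    r=R(o['tool_rot']);P=o['tcp_pos']
    a=np.radians(np.linspace(0,105,80)); out=[]
    for rr in(.0365,.0435):
        l=np.c_[-.04+rr*np.cos(a),rr*np.sin(a),np.full(80,.0035)]
        out.append(P+np.c_[off[0]-l[:,2],off[1]+l[:,0],off[2]-l[:,1]]@r.T)
    return out
def draw(n,crop,box,k=4,buf=None,off=None,out=None):
    c=np.load(f"c_{n}.npy",allow_pickle=True).item();o=np.load(f"o_{n}.npy",allow_pickle=True).item()
    im=cv2.imread(f"pics/{n}.png"); x0,x1,y0,y1=crop
    g=cv2.resize(im[y0:y1,x0:x1],None,fx=k,fy=k,interpolation=cv2.INTER_CUBIC)
    D=lambda l,col: cv2.polylines(g,[np.int32((proj(c,l)-[x0,y0]+.5)*k-.5)],False,col,1)
    for l in wire(*box,buf): D(l,(0,0,255))
    if off is not None:
        for l in pinw(o,off): D(l,(255,0,0))
    cv2.imwrite(f"pics/{out or n+'ov'}.png",g)
E
python3 - <<'E'
from ov import *
draw("w4",(60,300,55,285),(.6147,-.0655,0),2.6,35,(.0493,0,-.0006))
E
```

```text
(no output)
```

View pics/w4ov.png

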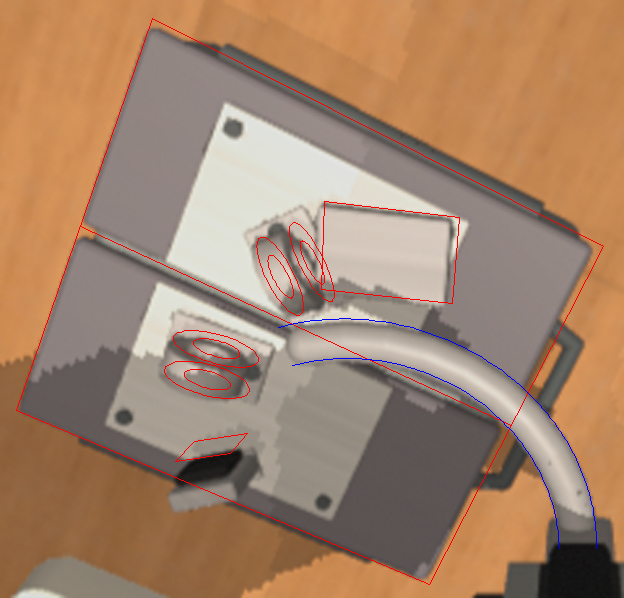

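```bash
python3 - <<'E'
from h import *
from cell import ctrl
o=ctrl.get_obs()
plan(o,tcp_for(204,.14),Rdown(np.radians(204)),n=3)
E
```

```text
3 rows
([0.51, -0.18, -0.09], [0.017, 0.003, -0.011])
([0.51, -0.18, -0.08], [0.017, 0.003, -0.011])
([0.51, -0.17, -0.08], [0.017, 0.003, -0.011])
```

Call:
{"fn": "send_rows", "kwargs": {"moves": [[0, [0.5, -0.18, -0.09], [0.017, 0.003, -0.011]], [0, [0.5, -0.18, -0.08], [0.017, 0.003, -0.011]], [0, [0.5, -0.17, -0.08], [0.017, 0.003, -0.011]], [0, [0, 0, 0], [0, 0, 0]], [0, [0, 0, 0], [0, 0, 0]]]}}

```text
time_s: 7.35
tcp_pos: [0.5507, -0.0714, 0.1359]
tool_rot: [1.284, 1.566, -3.021]
ft_force: [0.8, -0.0, -0.9]
width: 0.11
```

```bash
python3 look.py w5; python3 - <<'E'
from ov import *
from cell import ctrl
o=ctrl.get_obs(); print(o['tcp_pos'],jaw(o))
draw("w5",(40,300,55,285),(.6147,-.0655,0),3,40,(.0493,0,-.0006))
plan(o,tcp_for(204,.14),Rdown(np.radians(204)),n=1)
E
```

```text
7.35 [ 0.55073172 -0.07144387  0.13594382] -156.61660349222265 [ 0.83071264 -0.04473629 -0.899871  ] [0.03511892 0.00109835 0.00289728] [-4.28966403e-03 -5.21152782e-04 -9.99990664e-01]
[ 0.55062479 -0.07143369  0.13592233] -156.62031217401912
1 rows
([-0.41, -0.22, -0.07], [-0.011, 0.001, -0.004])
```

View pics/w5ov.png

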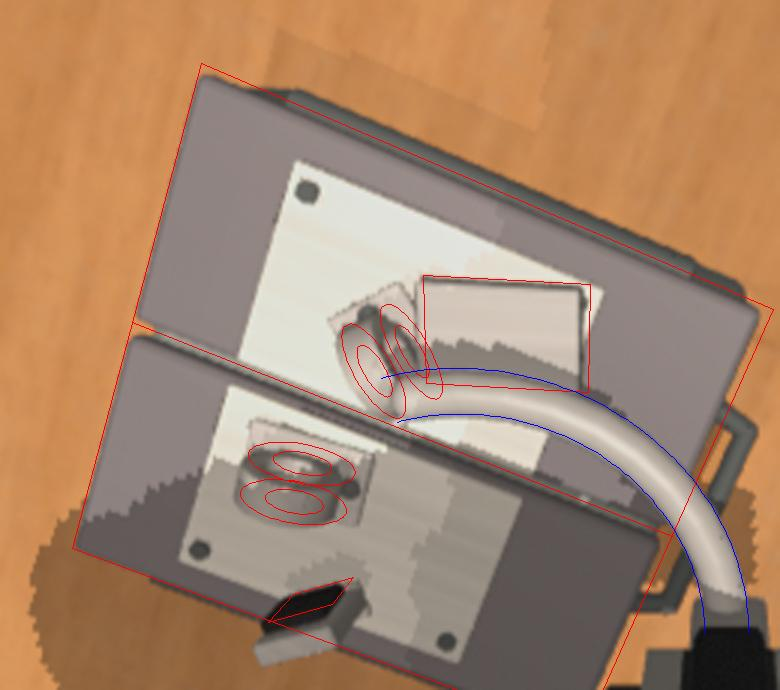

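```bash
python3 - <<'E'
from ov import *
im=cv2.imread("pics/w5.png")
a=cv2.resize(im[135:235,110:240],None,fx=6,fy=6,interpolation=cv2.INTER_CUBIC)
cv2.imwrite("pics/w5e.png",a)
E
```

```text
(no output)
```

View pics/w5e.png

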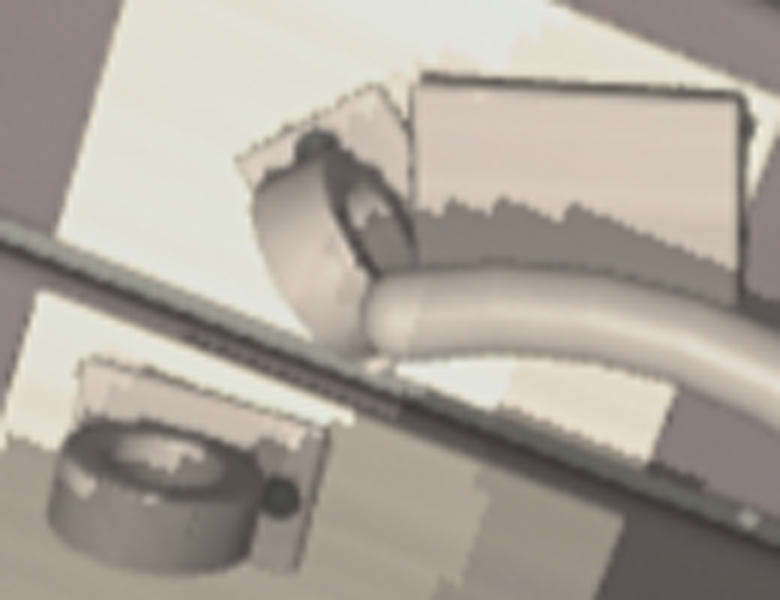

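```bash
cat > fitbox.py <<'E'
from ov import *
from scipy.optimize import least_squares
c=np.load("c_w5.npy",allow_pickle=True).item();o=np.load("o_w5.npy",allow_pickle=True).item()
Z=lambda p:np.array(p)/6+[110,135]-.4
obs=Z([[415,78],[743,97],[740,303],[164,458],[370,215]])
corn=np.array([[200,75],[760,310],[73,548]])
def feats(p,dz=0):
    W=wire(*p[:3]); foot=W[-2][:4]; 
    # centres of entry-face rings
    e_in=W[0][:-1].mean(0); e_out=W[4][:-1].mean(0)
    return foot,e_in,e_out
f,ei,eo=feats([.6147,-.0655,0]); print(((proj(c,f)+.4-[110,135])*6).round(0),((proj(c,np.array([ei,eo]))+.4-[110,135])*6).round())
E
python3 fitbox.py
```

```text
[[428.  71.]
 [761.  90.]
 [758. 304.]
 [434. 287.]] [[405. 224.]
 [187. 447.]]
```

```bash
python3 - <<'E'
from h import *
for n in("w3","w4","w5"):
    c=np.load(f"c_{n}.npy",allow_pickle=True).item();o=np.load(f"o_{n}.npy",allow_pickle=True).item()
    r=R(o['tool_rot']);print((r.T@(c['position']-o['tcp_pos'])*1e3).round(2),np.degrees(Ro.from_matrix(r.T@R(c['attitude'])).as_euler('zyx')).round(2))
from ov import *
draw("w3",(160,360,130,300),(.6147,-.0655,0),4,40,(.0493,0,-.0006))
draw("w5",(200,330,180,290),(.6147,-.0655,0),5,40,(.0493,0,-.0006))
E
```

```text
[-1.1844e+02  7.0000e-02 -8.2870e+01] [89.92 71.34  0.18]
[-118.46    0.2   -82.37] [ 9.015e+01  7.129e+01 -4.000e-02]
[-118.45    0.22  -82.4 ] [ 9.016e+01  7.130e+01 -6.000e-02]
```

View pics/w5ov.png

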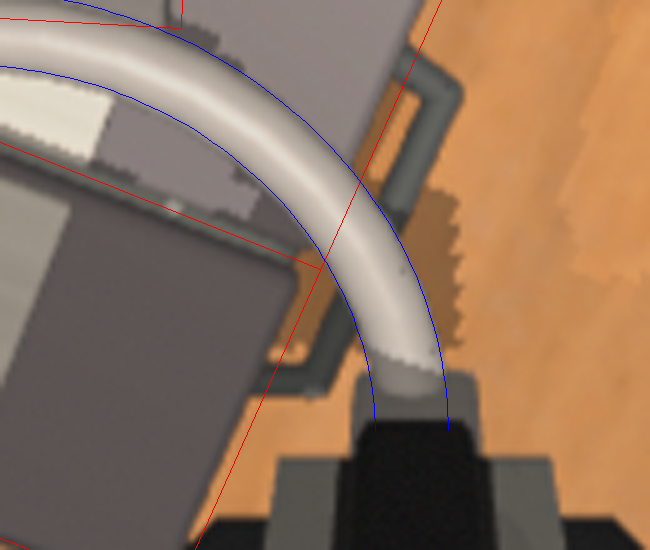

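View pics/w3ov.png

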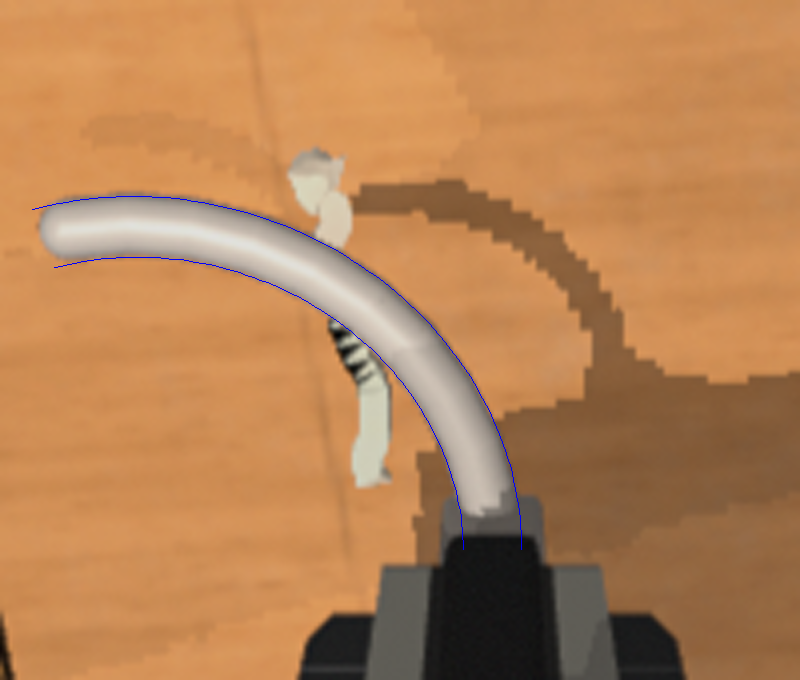

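```bash
cat >> fitbox.py <<'E'
def mod(p):
    f,ei,eo=feats(p); return (proj(c,np.vstack([f[:3],eo]))-obs[:4]).ravel()
s=least_squares(mod,[.6147,-.0655,0]);print('box',s.x,(mod(s.x)).round(2))
s1=least_squares(lambda q:mod([q[0],q[1],0]),[.6147,-.0655]);print('yaw0',s1.x,(s1.fun).round(2))
# pin: outer edge, inner edge, tip pts in w5e and w5ov(5x at 200,180)
r=R(o['tool_rot']);P=o['tcp_pos']
Y=lambda p:np.array(p)/5+[200,180]-.4
outer=np.vstack([Z([[450,266],[560,267],[700,297]]),Y([[200,58],[280,118],[360,215],[410,305]])])
inner=np.vstack([Z([[450,358],[560,362],[660,385]]),Y([[150,118],[250,190],[320,270],[355,345]])])
tip=Z([[365,314]])
def pp(q):
    dy,dz,dth=q; res=[]
    for pts_,rr in((outer,.0435),(inner,.0365)):
        a=np.linspace(0,np.radians(104),400)
        l=np.c_[-.04+rr*np.cos(a),rr*np.sin(a),np.full(400,.0035)]
        cs,sn=np.cos(dth),np.sin(dth); l=np.c_[cs*l[:,0]-sn*l[:,1],sn*l[:,0]+cs*l[:,1],l[:,2]]
        A=proj(c,P+np.c_[.0493-l[:,2],dy+l[:,0],dz-l[:,1]]@r.T)
        for u in pts_:
            i=np.clip(np.argmin(((A-u)**2).sum(1)),1,398);t=A[i+1]-A[i-1];n=np.array([-t[1],t[0]])/np.linalg.norm(t);res.append((A[i]-u)@n)
    a=np.radians(105);l=np.array([-.04+.04*np.cos(a),.04*np.sin(a)]);l=[cs*l[0]-sn*l[1],sn*l[0]+cs*l[1]]
    A=proj(c,P+r@np.array([.0493-.0035,dy+l[0],dz-l[1]])); res+=list((A-tip)[0])
    return np.array(res)
print(pp([0,-.0006,0]).round(2))
s=least_squares(pp,[0,-.0006,0]);print('pin dy dz dth',s.x,s.fun.round(2))
dy,dz,dth=s.x
C=P+r@np.array([.0493-.0035,dy-.04*np.cos(dth),dz+.04*np.sin(dth)]);print('pin arc centre now',C)
E
python3 fitbox.py
```

```text
[[428.  71.]
 [761.  90.]
 [758. 304.]
 [434. 287.]] [[405. 224.]
 [187. 447.]]
box [ 0.615952   -0.06430471  0.0029949 ] [-0.94 -0.11 -0.04 -0.3   0.01  1.1   1.01 -0.71]
yaw0 [ 0.61601743 -0.06432816] [-0.86 -0.16  0.04 -0.19 -0.03  1.21  0.88 -0.88]
[ 1.19  1.01  0.63  1.72  2.75  3.99  3.25  1.14  1.66  1.77  2.14  2.77
  1.89  1.47 -0.98  1.2 ]
pin dy dz dth [-0.00129054  0.00162863 -0.04628366] [ 0.52 -0.16 -1.1  -0.32  0.37  1.32  0.5   0.56  0.49  0.12  0.21  0.35
 -0.79 -1.26  0.24  1.07]
pin arc centre now [ 0.58848307 -0.05530123  0.08997303]
```

```bash
cat > fitpin2.py <<'E'
import io,contextlib
with contextlib.redirect_stdout(io.StringIO()):
    from fitbox import *
def pose(q):
    dx,dy,dz,rx,ry,rz=q
    Q=Ro.from_rotvec([rx,ry,rz]).as_matrix()  # tool axes about grasp point
    return lambda l:P+(np.array([.006+dx,dy,dz])+(np.c_[.0433-l[:,2],l[:,0],-l[:,1]])@Q.T)@r.T
def pr(q):
    g=pose(q);res=[]
    for pts_,rr in((outer,.0435),(inner,.0365)):
        a=np.linspace(0,np.radians(104),400)
        A=proj(c,g(np.c_[-.04+rr*np.cos(a),rr*np.sin(a),np.full(400,.0035)]))
        for u in pts_:
            i=np.clip(np.argmin(((A-u)**2).sum(1)),1,398);t=A[i+1]-A[i-1];n=np.array([-t[1],t[0]])/np.linalg.norm(t);res.append((A[i]-u)@n)
    a=np.radians(105);res+=list((proj(c,g(np.array([[-.04+.04*np.cos(a),.04*np.sin(a),.0035]])))-tip)[0])
    return np.array(res)
for name,m in (('yz',[0,1,1,0,0,0]),('yz+rx',[0,1,1,1,0,0]),('yz+ry',[0,1,1,0,1,0]),('xyz',[1,1,1,0,0,0]),('z ry',[0,0,1,0,1,0]),('yz rx ry',[0,1,1,1,1,0])):
    idx=np.flatnonzero(m)
    def f_(v):
        q=np.zeros(6);q[2]=-.0006;q[idx]=v;return pr(q)
    q0=np.array([0,0,-.0006,0,0,0.])[idx];s=least_squares(f_,q0,x_scale=[1e-3 if i<3 else 1e-2 for i in idx])
    q=np.zeros(6);q[2]=-.0006;q[idx]=s.x;g=pose(q)
    C=g(np.array([[-.04,0,.0035],[-.0469,.0394,.0035]]))
    print(name,(q*1e3).round(2),'rms',np.sqrt((s.fun**2).mean()).round(2),C.round(4).tolist())
E
python3 fitpin2.py
```

```text
yz [ 0.   -0.85 -0.09  0.    0.    0.  ] rms 1.14 [[0.5881, -0.0553, 0.09], [0.61, -0.0888, 0.0899]]
yz+rx [ 0.   -1.29  1.63 46.28  0.    0.  ] rms 0.7 [[0.5885, -0.0553, 0.09], [0.6089, -0.0897, 0.0899]]
yz+ry [   0.     -1.2    -4.3     0.   -127.64    0.  ] rms 0.86 [[0.588, -0.0544, 0.0903], [0.6099, -0.0875, 0.0852]]
xyz [ 5.96 -1.75  1.42  0.    0.    0.  ] rms 0.91 [[0.5883, -0.0536, 0.084], [0.6102, -0.087, 0.0839]]
z ry [  0.     0.    -0.82   0.   -35.58   0.  ] rms 1.47 [[0.587, -0.055, 0.09], [0.609, -0.0885, 0.0885]]
yz rx ry [ 0.   -1.31  2.34 51.45 17.75  0.  ] rms 0.7 [[0.5886, -0.0555, 0.09], [0.6088, -0.09, 0.0906]]
```

```bash
sed -i 's/^ARC=.*/ARC=np.array([0.590,-0.0543])/' h.py; python3 - <<'E'
from h import *
from cell import ctrl
o=ctrl.get_obs()
plan(o,tcp_for(201,.112),Rdown(np.radians(201)),n=4)
E
```

```text
4 rows
([0.6, -0.08, 0.06], [0.01, 0.0, -0.001])
([0.6, -0.08, 0.06], [0.01, 0.0, -0.001])
([0.6, -0.08, 0.06], [0.01, 0.0, -0.001])
([0.6, -0.07, 0.06], [0.01, 0.0, -0.001])
```

Call:
{"fn": "send_rows", "kwargs": {"moves": [[0, [0.55, -0.08, 0.06], [0.01, 0, -0.001]], [0, [0.55, -0.08, 0.06], [0.01, 0, -0.001]], [0, [0.55, -0.08, 0.06], [0.01, 0, -0.001]], [0, [0.4, -0.07, 0.06], [0.01, 0, -0.001]], [0, [0, 0, 0], [0, 0, 0]]]}}

```text
time_s: 7.9
tcp_pos: [0.553, -0.0676, 0.114]
tool_rot: [-0.756, 1.569, 1.179]
ft_force: [0.3, -0.6, -0.5]
width: 0.105
```

```bash
cat > st.py <<'E'
import sys
from h import *
from cell import ctrl
o=ctrl.get_obs(); j=jaw(o)%360; r=R(o['tool_rot'])
C=o['tcp_pos']+r@np.array([.0458,-.04,OZ]); T=o['tcp_pos']+r@np.array([.0458,-.0469,OZ-.0394])
a=np.degrees(np.arctan2(*(T-[*ARC,0])[[1,0]]))
print(f"t {o['time_s']:.2f} tcp {o['tcp_pos'].round(4)} psi {j:.2f} pinC-ARC mm {((C-[*ARC,.0525])*1e3).round(2)} tip ang {a:.1f} tipz {T[2]*1e3:.1f} F {o['ft_force'].round(1)} M {o['moment'].round(3)} down {r[:2,0].round(4)}")
if len(sys.argv)>1:
    psi,z=float(sys.argv[1]),float(sys.argv[2]); n=int(sys.argv[3]) if len(sys.argv)>3 else None
    plan(o,tcp_for(psi,z),Rdown(np.radians(psi)),n=n)
E
python3 st.py 201 .105 3
```

```text
t 7.90 tcp [ 0.553  -0.0676  0.114 ] psi 200.87 pinC-ARC mm [ 0.57  0.44 15.79] tip ang -58.2 tipz 68.3 F [ 0.3 -0.6 -0.5] M [ 0.015  0.053 -0.015] down [0.0006 0.0014]
3 rows
([0.3, 0.02, -0.01], [-0.001, 0.0, 0.0])
([0.3, 0.02, -0.01], [-0.001, 0.0, 0.0])
([0.3, 0.02, -0.01], [-0.001, 0.0, 0.0])
```

Good tracking. Lower to just above bore height and look.

Call:
{"fn": "send_rows", "kwargs": {"moves": [[0, [0.3, 0.02, 0], [0, 0, 0]], [0, [0.3, 0.02, 0], [0, 0, 0]], [0, [0.3, 0.02, 0], [0, 0, 0]], [0, [0.3, 0, 0], [0, 0, 0]], [0, [0, 0, 0], [0, 0, 0]]]}}

```text
time_s: 8.4
tcp_pos: [0.5525, -0.0678, 0.101]
tool_rot: [-0.892, 1.569, 1.043]
ft_force: [0.3, 0.1, -0.4]
width: 0.108
```

```bash
python3 st.py 201 .0995; python3 look.py w6; python3 - <<'E'
from ov import *
im=cv2.imread("pics/w6.png")
cv2.imwrite("pics/w6z.png",cv2.resize(im[130:290,60:270],None,fx=3.7,fy=3.7,interpolation=cv2.INTER_CUBIC))
draw("w6",(60,270,130,290),(.615,-.0643,0),3.7,40,(.0493,0,-.0006))
E
```

```text
t 8.40 tcp [ 0.5525 -0.0678  0.101 ] psi 200.88 pinC-ARC mm [0.16 0.24 2.77] tip ang -58.8 tipz 55.2 F [ 0.3  0.1 -0.4] M [ 0.056 -0.03  -0.015] down [0.0008 0.0013]
1 rows
([0.15, 0.02, -0.02], [-0.002, 0.001, 0.001])
8.4 [ 0.55253304 -0.06781798  0.10102215] -159.12255954257822 [ 0.29731868  0.1016296  -0.42464314] [ 0.05642329 -0.02965951 -0.01468967] [ 7.70934234e-04  1.32158780e-03 -9.99998830e-01]
```

View pics/w6z.png

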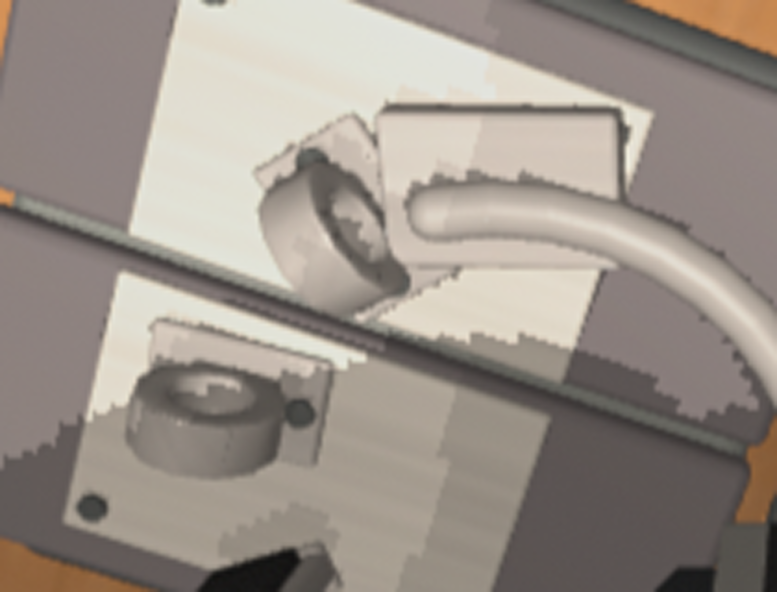

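View pics/w6ov.png

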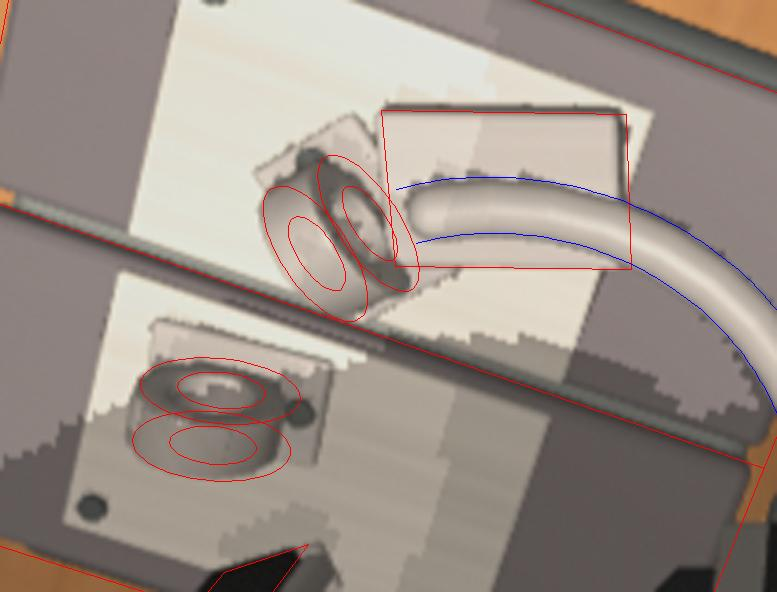

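```bash
python3 - <<'E'
from ov import *
draw("w6",(120,200,158,222),(.615,-.0643,0),10,40,(.0493,0,-.0006))
im=cv2.imread("pics/w6.png")
cv2.imwrite("pics/w6e.png",cv2.resize(im[158:222,120:200],None,fx=10,fy=10,interpolation=cv2.INTER_CUBIC))
draw("w6",(80,160,215,275),(.615,-.0643,0),8,40,(.0493,0,-.0006),"w6o")
E
```

```text
(no output)
```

View pics/w6ov.png

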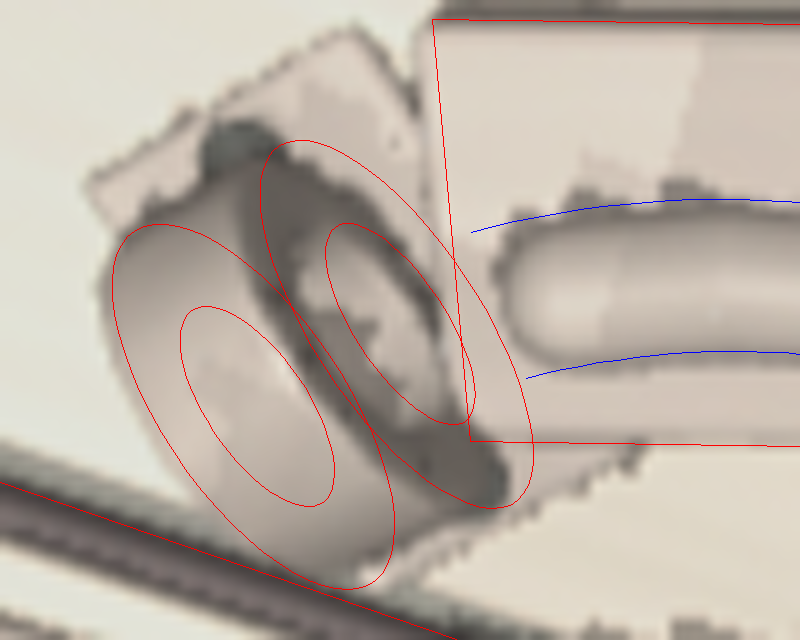

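View pics/w6o.png

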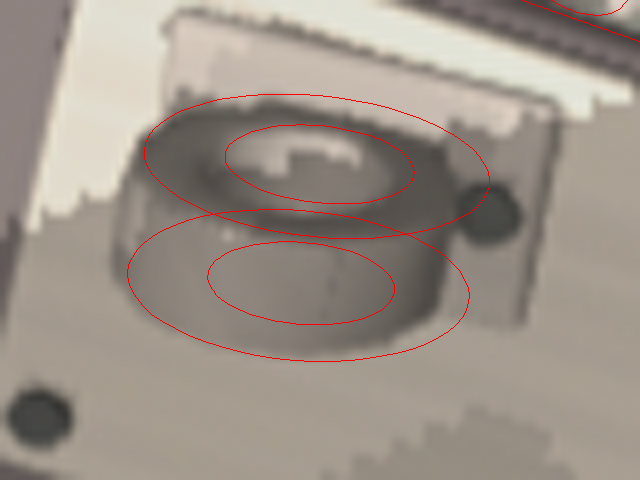

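```bash
sed -i 's/^ARC=.*/ARC=np.array([0.5911,-0.0543])/' h.py; python3 st.py 201 .0988 2; python3 -c "
from h import *
p0=tcp_for(201,0);
"
```

```text
t 8.45 tcp [ 0.5527 -0.0678  0.1012] psi 200.88 pinC-ARC mm [-0.79  0.25  3.01] tip ang -60.0 tipz 55.5 F [-0.1  0.2 -1.1] M [ 0.021  0.025 -0.003] down [0.0011 0.0013]
2 rows
([0.12, -0.04, -0.03], [-0.001, 0.0, 0.001])
([0.12, -0.04, -0.03], [-0.001, 0.0, 0.001])
```

Call:
{"fn": "send_rows", "kwargs": {"moves": [[0, [0.12, -0.05, -0.03], [0, 0, 0]], [0, [0.12, -0.05, -0.03], [0, 0, 0]], [0, [0, 0, 0], [0, 0, 0]]]}}

```text
time_s: 8.75
tcp_pos: [0.5542, -0.0681, 0.099]
tool_rot: [-1.362, 1.568, 0.573]
ft_force: [-0.6, -0.2, -0.8]
width: 0.107
```

```bash
python3 st.py 209 .0988 4
```

```text
t 8.75 tcp [ 0.5542 -0.0681  0.099 ] psi 200.88 pinC-ARC mm [ 0.82 -0.01  0.83] tip ang -58.2 tipz 53.3 F [-0.6 -0.2 -0.8] M [ 0.022 -0.018 -0.02 ] down [0.002  0.0013]
4 rows
([0.01, 0.01, -0.13], [-0.035, 0.0, 0.001])
([0.01, 0.01, -0.13], [-0.035, 0.0, 0.001])
([0.01, 0.02, -0.13], [-0.035, 0.0, 0.001])
([0.01, 0.02, -0.13], [-0.035, 0.0, 0.001])
```

Call:
{"fn": "send_rows", "kwargs": {"moves": [[0, [0, 0.02, -0.13], [-0.035, 0, 0.001]], [0, [0, 0.02, -0.13], [-0.035, 0, 0]], [0, [0, 0.02, -0.13], [-0.035, 0, 0]], [0, [0, 0, 0], [0, 0, 0]]]}}

```text
time_s: 9.15
tcp_pos: [0.5555, -0.0719, 0.0993]
tool_rot: [-1.517, 1.569, 0.527]
ft_force: [0.1, -0.6, -0.7]
width: 0.107
```

```bash
python3 st.py 210 .0988 3; python3 look.py w7; python3 - <<'E'
from ov import *
draw("w7",(110,240,140,235),(.6155,-.0643,0),6,40,(.0493,0,-.0006))
E
```

```text
t 9.15 tcp [ 0.5555 -0.0719  0.0993] psi 207.13 pinC-ARC mm [0.37 0.11 1.05] tip ang -52.4 tipz 53.6 F [ 0.1 -0.6 -0.7] M [-0.038  0.02   0.03 ] down [0.0017 0.001 ]
3 rows
([0.02, 0.01, -0.06], [-0.017, 0.0, 0.001])
([0.02, 0.01, -0.06], [-0.017, 0.0, 0.001])
([0.02, 0.01, -0.06], [-0.017, 0.0, 0.001])
9.15 [ 0.55551566 -0.0719414   0.09926716] -152.87160780010754 [ 0.08797032 -0.62242016 -0.66771164] [-0.03752078  0.02049109  0.03037782] [ 0.00171934  0.00100039 -0.99999802]
```

View pics/w7ov.png

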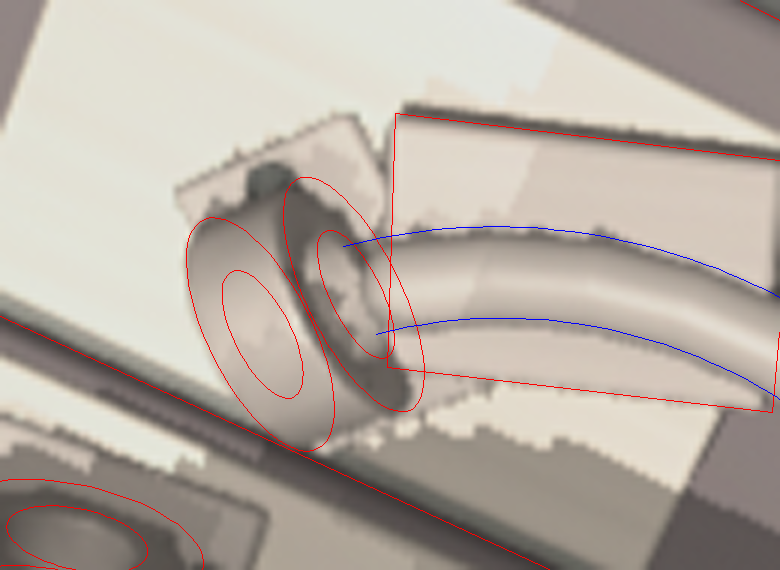

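Call:
{"fn": "send_rows", "kwargs": {"moves": [[0, [0.03, 0, -0.07], [-0.018, 0, 0.001]], [0, [0.03, 0, -0.07], [-0.018, 0, 0]], [0, [0.02, 0, -0.07], [-0.018, 0, 0]], [0, [0, 0, 0], [0, 0, 0]]]}}

```text
time_s: 9.6
tcp_pos: [0.5566, -0.0737, 0.0985]
tool_rot: [-1.597, 1.57, 0.504]
ft_force: [-0.5, 0.0, -0.2]
width: 0.109
```

```bash
python3 st.py 214 .0985 4
```

```text
t 9.60 tcp [ 0.5566 -0.0737  0.0985] psi 210.39 pinC-ARC mm [0.34 0.31 0.26] tip ang -49.0 tipz 52.8 F [-0.5  0.  -0.2] M [0.007 0.035 0.036] down [0.001  0.0005]
4 rows
([0.0, 0.01, -0.07], [-0.016, -0.0, 0.0])
([0.0, 0.01, -0.07], [-0.016, -0.0, 0.0])
([0.0, 0.01, -0.07], [-0.016, -0.0, 0.0])
([0.0, 0.01, -0.06], [-0.016, -0.0, 0.0])
```

Call:
{"fn": "send_rows", "kwargs": {"moves": [[0, [0, 0.01, -0.07], [-0.017, 0, 0]], [0, [0, 0.01, -0.07], [-0.017, 0, 0]], [0, [0, 0.01, -0.07], [-0.017, 0, 0]], [0, [0, 0, 0], [0, 0, 0]]]}}

```text
time_s: 10.0
tcp_pos: [0.5575, -0.0759, 0.0985]
tool_rot: [-1.633, 1.57, 0.524]
ft_force: [0.2, 0.1, 0.2]
width: 0.11
```

```bash
python3 st.py 217 .0985 4;python3 look.py w8; python3 - <<'E'
from ov import *
draw("w8",(110,240,140,235),(.6155,-.0643,0),6,40,(.0493,0,-.0006))
E
```

```text
t 10.00 tcp [ 0.5575 -0.0759  0.0985] psi 213.57 pinC-ARC mm [0.1  0.09 0.2 ] tip ang -46.3 tipz 52.7 F [0.2 0.1 0.2] M [ 0.053  0.054 -0.005] down [0.0009 0.0005]
4 rows
([-0.0, 0.0, -0.06], [-0.015, -0.0, 0.0])
([-0.0, 0.0, -0.06], [-0.015, -0.0, 0.0])
([-0.0, 0.0, -0.06], [-0.015, -0.0, 0.0])
([-0.0, 0.0, -0.06], [-0.015, -0.0, 0.0])
10.0 [ 0.55749706 -0.07585667  0.09846372] -146.4283121991906 [0.16495815 0.08050582 0.2334006 ] [ 0.0534704   0.05351576 -0.00510683] [ 8.57477649e-04  4.95449054e-04 -9.99999510e-01]
```

View pics/w8ov.png

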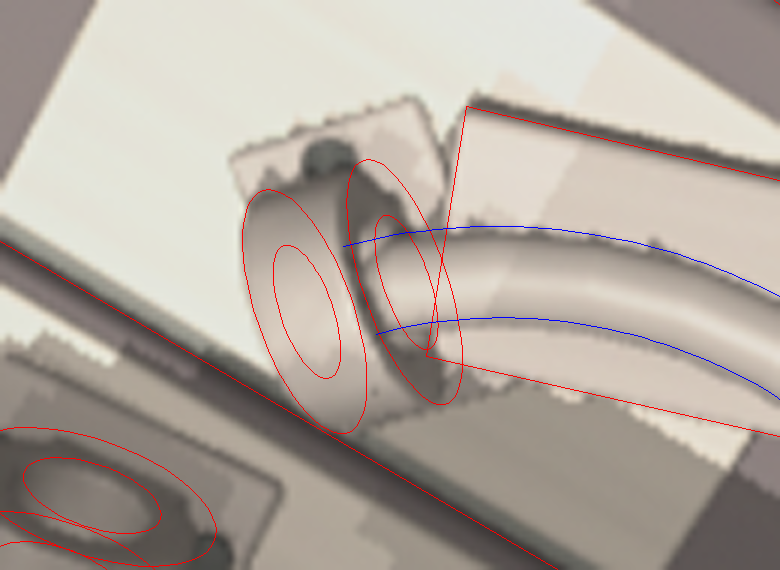

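Call:
{"fn": "send_rows", "kwargs": {"moves": [[0, [0, 0, -0.07], [-0.017, 0, 0]], [0, [0, 0, -0.07], [-0.017, 0, 0]], [0, [0, 0, -0.07], [-0.017, 0, 0]], [0, [0, 0, 0], [0, 0, 0]]]}}

```text
time_s: 10.45
tcp_pos: [0.5588, -0.0777, 0.0985]
tool_rot: [-1.694, 1.57, 0.518]
ft_force: [-1.2, -0.9, -1.0]
width: 0.108
```

```bash
python3 st.py 221 .0985 4
```

```text
t 10.45 tcp [ 0.5588 -0.0777  0.0985] psi 216.73 pinC-ARC mm [0.15 0.09 0.24] tip ang -43.1 tipz 52.8 F [-1.2 -0.9 -1. ] M [0.024 0.013 0.016] down [0.0009 0.0005]
4 rows
([0.0, 0.0, -0.07], [-0.019, -0.0, 0.0])
([0.0, 0.0, -0.07], [-0.019, -0.0, 0.0])
([0.0, 0.0, -0.07], [-0.019, -0.0, 0.0])
([0.0, 0.01, -0.07], [-0.019, -0.0, 0.0])
```

Call:
{"fn": "send_rows", "kwargs": {"moves": [[0, [0, 0, -0.07], [-0.018, 0, 0]], [0, [0, 0, -0.07], [-0.018, 0, 0]], [0, [0, 0, -0.07], [-0.018, 0, 0]], [0, [0, 0, 0], [0, 0, 0]]]}}

```text
time_s: 10.85
tcp_pos: [0.5602, -0.0795, 0.0985]
tool_rot: [-1.73, 1.57, 0.541]
ft_force: [-0.4, 0.0, -0.4]
width: 0.109
```

```bash
python3 st.py 224 .0985 4
```

```text
t 10.85 tcp [ 0.5602 -0.0795  0.0985] psi 220.11 pinC-ARC mm [0.12 0.12 0.21] tip ang -39.7 tipz 52.7 F [-0.4  0.  -0.4] M [ 0.007  0.034 -0.03 ] down [0.0009 0.0005]
4 rows
([-0.0, 0.0, -0.07], [-0.017, -0.0, 0.0])
([-0.0, 0.0, -0.07], [-0.017, -0.0, 0.0])
([-0.0, 0.0, -0.07], [-0.017, -0.0, 0.0])
([-0.0, 0.01, -0.07], [-0.017, -0.0, 0.0])
```

Tip is in the first bore with no load. Onward toward the second eye, with a check every few degrees.

Call:
{"fn": "send_rows", "kwargs": {"moves": [[0, [0, 0, -0.07], [-0.018, 0, 0]], [0, [0, 0, -0.07], [-0.018, 0, 0]], [0, [0, 0, -0.07], [-0.018, 0, 0]], [0, [0, 0, -0.07], [-0.018, 0, 0]], [0, [0, 0, -0.07], [-0.018, 0, 0]], [0, [0, 0, 0], [0, 0, 0]]]}}

```text
time_s: 11.45
tcp_pos: [0.5628, -0.0824, 0.0985]
tool_rot: [-1.828, 1.57, 0.541]
ft_force: [-0.1, -0.8, -0.8]
width: 0.109
```

```bash
python3 st.py 235 .0985 5;python3 look.py w9; python3 - <<'E'
from ov import *
draw("w9",(110,260,140,250),(.6155,-.0643,0),5,40,(.0493,0,-.0006))
E
```

```text
t 11.45 tcp [ 0.5628 -0.0824  0.0985] psi 225.73 pinC-ARC mm [0.06 0.2  0.2 ] tip ang -34.1 tipz 52.7 F [-0.1 -0.8 -0.8] M [-0.031 -0.012 -0.006] down [0.0009 0.0005]
5 rows
([-0.0, -0.01, -0.13], [-0.032, -0.0, 0.0])
([-0.0, -0.0, -0.13], [-0.032, -0.0, 0.0])
([-0.0, 0.0, -0.13], [-0.032, -0.0, 0.0])
([-0.0, 0.01, -0.13], [-0.032, -0.0, 0.0])
([-0.0, 0.01, -0.13], [-0.032, -0.0, 0.0])
11.45 [ 0.56276542 -0.08235042  0.09845862] -134.2700140592877 [-0.12543463 -0.77988528 -0.82291809] [-0.03071576 -0.0115161  -0.00601051] [ 8.55202817e-04  5.14156531e-04 -9.99999502e-01]
```

View pics/w9ov.png

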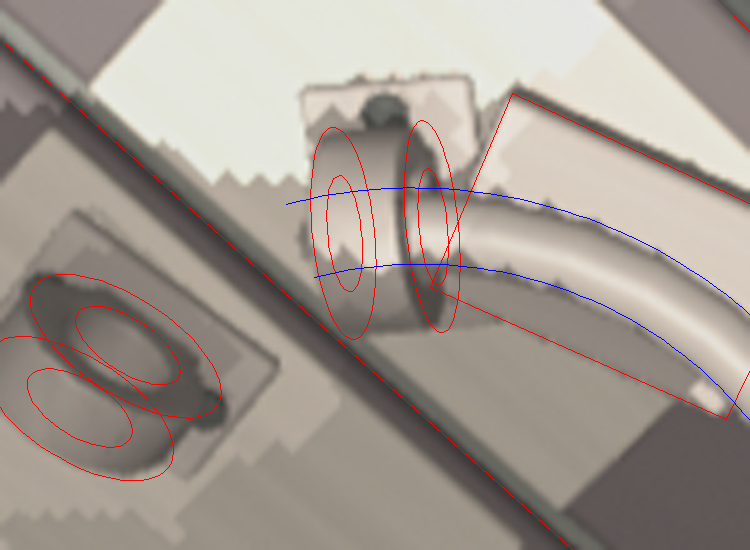

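Call:
{"fn": "send_rows", "kwargs": {"moves": [[0, [0, -0.01, -0.13], [-0.032, 0, 0]], [0, [0, 0, -0.13], [-0.032, 0, 0]], [0, [0, 0, -0.13], [-0.032, 0, 0]], [0, [0, 0.01, -0.13], [-0.032, 0, 0]], [0, [0, 0.01, -0.13], [-0.032, 0, 0]], [0, [0, 0, 0], [0, 0, 0]]]}}

```text
time_s: 12.1
tcp_pos: [0.5676, -0.0867, 0.0984]
tool_rot: [-1.641, 1.57, 0.894]
ft_force: [0.4, 0.3, -0.1]
width: 0.104
```

```bash
python3 st.py 249 .0985 7
```

```text
t 12.10 tcp [ 0.5676 -0.0867  0.0984] psi 235.24 pinC-ARC mm [-0.21  0.18  0.15] tip ang -24.7 tipz 52.7 F [ 0.4  0.3 -0.1] M [-0.004  0.012  0.081] down [0.0005 0.0006]
7 rows
([-0.0, -0.01, -0.14], [-0.034, -0.0, 0.0])
([-0.0, -0.01, -0.14], [-0.034, -0.0, 0.0])
([-0.0, -0.0, -0.14], [-0.034, -0.0, 0.0])
([-0.0, 0.0, -0.14], [-0.034, -0.0, 0.0])
([-0.0, 0.0, -0.14], [-0.034, -0.0, 0.0])
([-0.0, 0.01, -0.14], [-0.034, -0.0, 0.0])
([-0.0, 0.01, -0.14], [-0.034, -0.0, 0.0])
```

Call:
{"fn": "send_rows", "kwargs": {"moves": [[0, [0, -0.01, -0.14], [-0.034, 0, 0]], [0, [0, -0.01, -0.14], [-0.034, 0, 0]], [0, [0, 0, -0.14], [-0.034, 0, 0]], [0, [0, 0, -0.14], [-0.034, 0, 0]], [0, [0, 0, -0.14], [-0.034, 0, 0]], [0, [0, 0.01, -0.14], [-0.034, 0, 0]], [0, [0, 0, 0], [0, 0, 0]]]}}

```text
time_s: 12.8
tcp_pos: [0.5745, -0.0907, 0.0984]
tool_rot: [-0.51, 1.57, 2.232]
ft_force: [-0.7, -0.3, -1.1]
width: 0.112
```

```bash
python3 st.py 255 .0985 5;python3 look.py w10; python3 - <<'E'
from ov import *
draw("w10",(110,260,140,250),(.6155,-.0643,0),5,40,(.0493,0,-.0006))
E
```

```text
t 12.80 tcp [ 0.5745 -0.0907  0.0984] psi 247.09 pinC-ARC mm [-0.52  0.27  0.12] tip ang -12.8 tipz 52.6 F [-0.7 -0.3 -1.1] M [-0.044 -0.049 -0.001] down [-0.0005  0.0006]
5 rows
([-0.0, -0.01, -0.12], [-0.028, 0.0, 0.0])
([-0.0, -0.0, -0.12], [-0.028, 0.0, 0.0])
([-0.0, 0.0, -0.12], [-0.028, 0.0, 0.0])
([-0.0, 0.0, -0.12], [-0.028, 0.0, 0.0])
([-0.0, 0.01, -0.12], [-0.028, 0.0, 0.0])
12.8 [ 0.57447617 -0.09066556  0.09840642] -112.91305151309712 [-0.65820364 -0.31108757 -1.10364816] [-0.04424897 -0.04873542 -0.00064582] [-4.73398055e-04  6.08720482e-04 -9.99999703e-01]
```

View pics/w10ov.png

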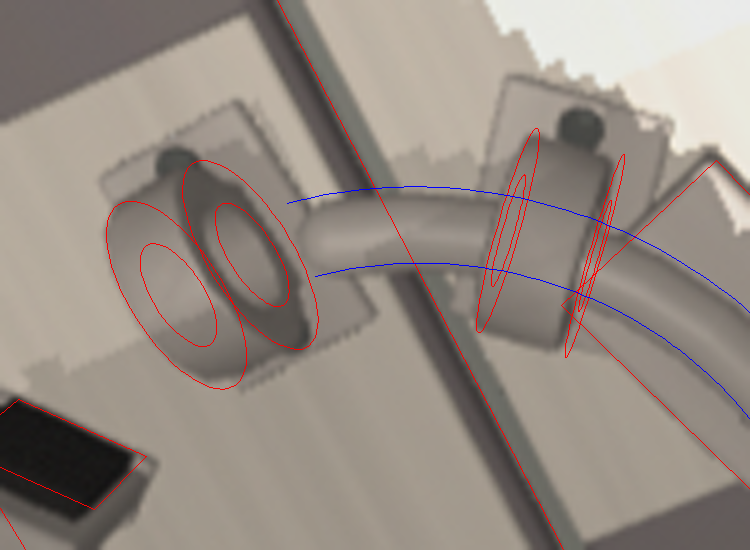

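Call:
{"fn": "send_rows", "kwargs": {"moves": [[0, [0, -0.01, -0.1], [-0.024, 0, 0]], [0, [0, -0.01, -0.1], [-0.024, 0, 0]], [0, [0, 0, -0.1], [-0.024, 0, 0]], [0, [0, 0, -0.1], [-0.024, 0, 0]], [0, [0, 0, 0], [0, 0, 0]]]}}

```text
time_s: 13.35
tcp_pos: [0.5782, -0.0918, 0.0984]
tool_rot: [-0.292, 1.57, 2.552]
ft_force: [-0.0, 0.5, -0.7]
width: 0.101
```

```bash
python3 st.py 258 .0985 4;python3 look.py w11; python3 - <<'E'
from ov import *
draw("w11",(110,260,140,250),(.6155,-.0643,0),5,40,(.0493,0,-.0006))
E
```

```text
t 13.35 tcp [ 0.5782 -0.0918  0.0984] psi 252.93 pinC-ARC mm [-0.58  0.55  0.07] tip ang -6.4 tipz 52.5 F [-0.   0.5 -0.7] M [ 0.02  -0.038  0.011] down [-0.0009  0.0006]
4 rows
([-0.0, 0.01, -0.11], [-0.022, 0.0, 0.0])
([-0.0, 0.01, -0.1], [-0.022, 0.0, 0.0])
([-0.0, 0.01, -0.1], [-0.022, 0.0, 0.0])
([-0.0, 0.01, -0.1], [-0.022, 0.0, 0.0])
13.35 [ 0.5782494  -0.09183872  0.09836093] -107.06606973218503 [-0.04210496  0.51841701 -0.70177131] [ 0.01952012 -0.03771472  0.01097211] [-9.20938778e-04  6.16076672e-04 -9.99999386e-01]
```

View pics/w11ov.png

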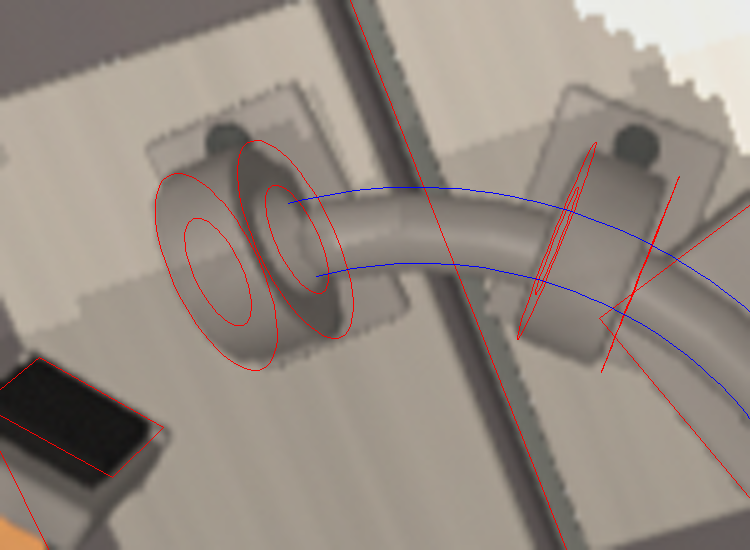

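Call:
{"fn": "send_rows", "kwargs": {"moves": [[0, [0, 0.01, -0.1], [-0.022, 0, 0]], [0, [0, 0.01, -0.1], [-0.022, 0, 0]], [0, [0, 0.01, -0.1], [-0.022, 0, 0]], [0, [0, 0, 0], [0, 0, 0]]]}}

```text
time_s: 13.8
tcp_pos: [0.5812, -0.093, 0.0984]
tool_rot: [-0.317, 1.57, 2.598]
ft_force: [0.3, 0.7, -0.2]
width: 0.109
```

```bash
python3 st.py 263 .0985 5
```

```text
t 13.80 tcp [ 0.5812 -0.093   0.0984] psi 257.01 pinC-ARC mm [-0.39  0.13  0.11] tip ang -2.9 tipz 52.6 F [ 0.3  0.7 -0.2] M [ 0.018 -0.026 -0.003] down [-0.001   0.0006]
5 rows
([-0.0, -0.0, -0.09], [-0.021, 0.0, 0.0])
([-0.0, -0.0, -0.09], [-0.021, 0.0, 0.0])
([-0.0, 0.0, -0.09], [-0.021, 0.0, 0.0])
([-0.0, 0.0, -0.09], [-0.021, 0.0, 0.0])
([-0.0, 0.0, -0.09], [-0.021, 0.0, 0.0])
```

Call:
{"fn": "send_rows", "kwargs": {"moves": [[0, [0, 0, -0.08], [-0.02, 0, 0]], [0, [0, 0, -0.08], [-0.02, 0, 0]], [0, [0, 0, -0.08], [-0.02, 0, 0]], [0, [0, 0, 0], [0, 0, 0]]]}}

```text
time_s: 14.2
tcp_pos: [0.5837, -0.0936, 0.0984]
tool_rot: [-0.293, 1.569, 2.688]
ft_force: [0.1, 0.4, -0.5]
width: 0.103
```

```bash
python3 st.py 268 .0985 6;python3 look.py w12; python3 - <<'E'
from ov import *
draw("w12",(110,260,140,250),(.6155,-.0643,0),5,40,(.0493,0,-.0006))
E
```

```text
t 14.20 tcp [ 0.5837 -0.0936  0.0984] psi 260.76 pinC-ARC mm [-0.46  0.11  0.12] tip ang 0.9 tipz 52.6 F [ 0.1  0.4 -0.5] M [ 0.004 -0.023  0.008] down [-0.0012  0.0006]
6 rows
([-0.0, -0.0, -0.09], [-0.021, 0.0, 0.0])
([-0.0, -0.0, -0.09], [-0.021, 0.0, 0.0])
([-0.0, 0.0, -0.09], [-0.021, 0.0, 0.0])
([-0.0, 0.0, -0.09], [-0.021, 0.0, 0.0])
([-0.0, 0.0, -0.09], [-0.021, 0.0, 0.0])
([-0.0, 0.01, -0.09], [-0.021, 0.0, 0.0])
14.2 [ 0.58367867 -0.09359805  0.0984083 ] -99.23761023032715 [ 0.10408262  0.40763344 -0.53976487] [ 0.00370258 -0.02258238  0.00844753] [-1.19703562e-03  5.83804392e-04 -9.99999113e-01]
```

View pics/w12ov.png

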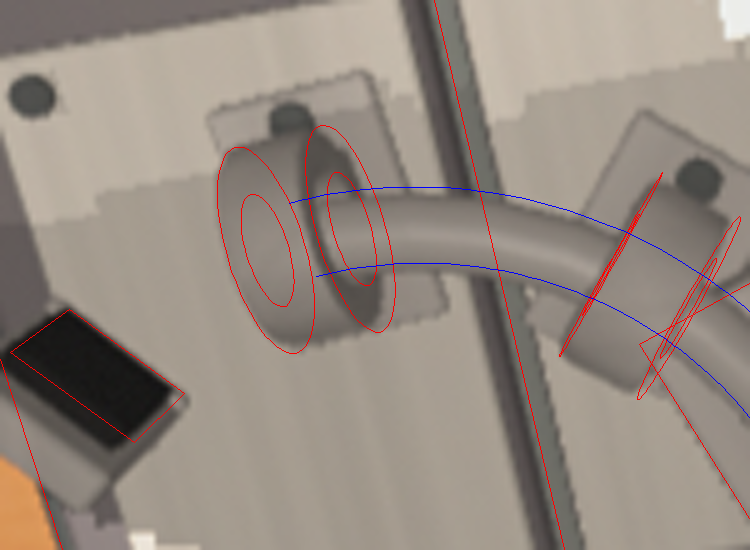

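Call:
{"fn": "send_rows", "kwargs": {"moves": [[0, [0, 0, -0.09], [-0.022, 0, 0]], [0, [0, 0, -0.09], [-0.022, 0, 0]], [0, [0, 0, -0.09], [-0.022, 0, 0]], [0, [0, 0, -0.09], [-0.022, 0, 0]], [0, [0, 0, -0.09], [-0.022, 0, 0]], [0, [0, 0, 0], [0, 0, 0]]]}}

```text
time_s: 14.85
tcp_pos: [0.5884, -0.0941, 0.0984]
tool_rot: [-0.313, 1.569, 2.787]
ft_force: [0.2, -0.7, 0.1]
width: 0.106
```

```bash
python3 st.py 278 .0985 7
```

```text
t 14.85 tcp [ 0.5884 -0.0941  0.0984] psi 267.61 pinC-ARC mm [-0.49  0.12  0.14] tip ang 7.8 tipz 52.6 F [ 0.2 -0.7  0.1] M [ 0.036 -0.026 -0.034] down [-0.0015  0.0006]
7 rows
([-0.0, -0.01, -0.11], [-0.026, 0.0, 0.0])
([-0.0, -0.0, -0.11], [-0.026, 0.0, 0.0])
([-0.0, -0.0, -0.11], [-0.026, 0.0, 0.0])
([-0.0, 0.0, -0.11], [-0.026, 0.0, 0.0])
([-0.0, 0.0, -0.11], [-0.026, 0.0, 0.0])
([-0.0, 0.01, -0.11], [-0.026, 0.0, 0.0])
([-0.0, 0.01, -0.11], [-0.026, 0.0, 0.0])
```

Call:
{"fn": "send_rows", "kwargs": {"moves": [[0, [0, -0.01, -0.11], [-0.026, 0, 0]], [0, [0, 0, -0.11], [-0.026, 0, 0]], [0, [0, 0, -0.11], [-0.026, 0, 0]], [0, [0, 0, -0.11], [-0.026, 0, 0]], [0, [0, 0, -0.11], [-0.026, 0, 0]], [0, [0, 0.01, -0.11], [-0.026, 0, 0]], [0, [0, 0, 0], [0, 0, 0]]]}}

```text
time_s: 15.55
tcp_pos: [0.5956, -0.094, 0.0984]
tool_rot: [-0.394, 1.569, 2.876]
ft_force: [-0.3, -0.4, -0.9]
width: 0.104
```

```bash
python3 st.py 282 .0985 5;python3 look.py w13; python3 - <<'E'
from ov import *
draw("w13",(110,260,140,250),(.6155,-.0643,0),5,40,(.0493,0,-.0006))
E
```

```text
t 15.55 tcp [ 0.5956 -0.094   0.0984] psi 277.36 pinC-ARC mm [-0.11  0.09  0.14] tip ang 17.5 tipz 52.6 F [-0.3 -0.4 -0.9] M [-0.005  0.002 -0.002] down [-0.0016  0.0004]
5 rows
([-0.0, -0.0, -0.07], [-0.016, 0.0, 0.0])
([-0.0, 0.0, -0.07], [-0.016, 0.0, 0.0])
([-0.0, 0.0, -0.07], [-0.016, 0.0, 0.0])
([-0.0, 0.0, -0.07], [-0.016, 0.0, 0.0])
([-0.0, 0.0, -0.07], [-0.016, 0.0, 0.0])
15.55 [ 0.59559816 -0.09398202  0.09841173] -82.6373236388904 [-0.25760733 -0.43022092 -0.87835527] [-0.00497479  0.00217906 -0.00159867] [-1.63105440e-03  4.44110861e-04 -9.99998571e-01]
```

View pics/w13ov.png

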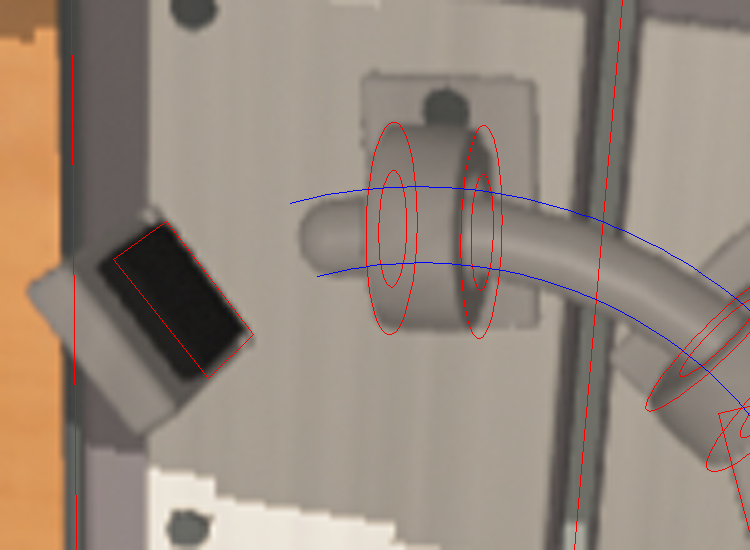

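```bash
sed -i 's/^ARC=.*/ARC=np.array([0.5914,-0.0543])/' h.py; cat >> st.py <<'E'
d=o['tcp_pos'][:2]-ARC; F=o['ft_force']; print('Marc_z %.3f'%(o['moment'][2]+d[0]*F[1]-d[1]*F[0]), 'Ft %.2f'%(F[:2]@[-np.sin(np.radians(j)),np.cos(np.radians(j))]))
E
python3 st.py 287 .0985 8
```

```text
t 15.60 tcp [ 0.5956 -0.094   0.0984] psi 277.33 pinC-ARC mm [-0.4   0.09  0.15] tip ang 17.6 tipz 52.6 F [-0.4  0.  -0.3] M [ 0.011 -0.027 -0.043] down [-0.0015  0.0005]
8 rows
([-0.0, -0.0, -0.09], [-0.021, 0.0, 0.0])
([-0.0, -0.0, -0.09], [-0.021, 0.0, 0.0])
([-0.0, -0.0, -0.09], [-0.021, 0.0, 0.0])
([-0.0, 0.0, -0.09], [-0.021, 0.0, 0.0])
([-0.0, 0.0, -0.09], [-0.021, 0.0, 0.0])
([-0.0, 0.0, -0.09], [-0.021, 0.0, 0.0])
([-0.0, 0.01, -0.09], [-0.021, 0.0, 0.0])
([-0.0, 0.01, -0.09], [-0.021, 0.0, 0.0])
Marc_z -0.057 Ft -0.36
```

Call:
{"fn": "send_rows", "kwargs": {"moves": [[0, [0, 0, -0.09], [-0.021, 0, 0]], [0, [0, 0, -0.09], [-0.021, 0, 0]], [0, [0, 0, -0.09], [-0.021, 0, 0]], [0, [0, 0, -0.09], [-0.021, 0, 0]], [0, [0, 0, -0.09], [-0.021, 0, 0]], [0, [0, 0.01, -0.09], [-0.021, 0, 0]], [0, [0, 0, 0], [0, 0, 0]]]}}

```text
time_s: 16.3
tcp_pos: [0.6012, -0.0931, 0.0984]
tool_rot: [-0.502, 1.569, 2.905]
ft_force: [-0.3, -0.3, 0.1]
width: 0.108
```

```bash
python3 st.py 290 .0985 6;python3 look.py w14; python3 - <<'E'
from ov import *
draw("w14",(110,260,140,250),(.6155,-.0643,0),5,41,(.0493,0,-.0006))
E
```

```text
t 16.30 tcp [ 0.6012 -0.0931  0.0984] psi 285.20 pinC-ARC mm [-0.15  0.03  0.17] tip ang 25.3 tipz 52.6 F [-0.3 -0.3  0.1] M [-0.025  0.039  0.033] down [-0.0018  0.0004]
6 rows
([-0.0, -0.0, -0.06], [-0.014, 0.0, 0.0])
([-0.0, -0.0, -0.06], [-0.014, 0.0, 0.0])
([-0.0, 0.0, -0.06], [-0.014, 0.0, 0.0])
([-0.0, 0.0, -0.06], [-0.014, 0.0, 0.0])
([-0.0, 0.0, -0.06], [-0.014, 0.0, 0.0])
([-0.0, 0.0, -0.06], [-0.014, 0.0, 0.0])
Marc_z 0.020 Ft -0.35
16.3 [ 0.60123519 -0.09305215  0.09843703] -74.80491119638441 [-0.281029   -0.28168682  0.09127799] [-0.02528427  0.03897167  0.03320703] [-1.78651705e-03  4.30696852e-04 -9.99998311e-01]
```

View pics/w14ov.png

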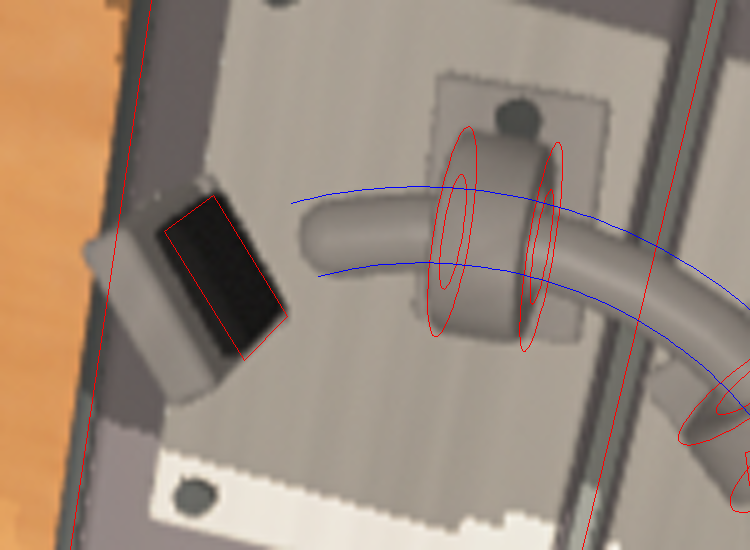

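Call:
{"fn": "send_rows", "kwargs": {"moves": [[0, [0, 0, -0.07], [-0.016, 0, 0]], [0, [0, 0, -0.07], [-0.016, 0, 0]], [0, [0, 0, -0.07], [-0.016, 0, 0]], [0, [0, 0, 0], [0, 0, 0]]]}}

```text
time_s: 16.75
tcp_pos: [0.6033, -0.0924, 0.0984]
tool_rot: [-0.536, 1.569, 2.923]
ft_force: [-0.2, -0.5, 0.0]
width: 0.106
```

```bash
python3 st.py 292 .0985 6
```

```text
t 16.75 tcp [ 0.6033 -0.0924  0.0984] psi 288.16 pinC-ARC mm [-0.09  0.07  0.15] tip ang 28.2 tipz 52.6 F [-0.2 -0.5  0. ] M [-0.054  0.024  0.028] down [-0.0019  0.0004]
6 rows
([-0.0, -0.0, -0.04], [-0.011, 0.0, 0.0])
([-0.0, 0.0, -0.04], [-0.011, 0.0, 0.0])
([-0.0, 0.0, -0.04], [-0.011, 0.0, 0.0])
([-0.0, 0.0, -0.04], [-0.011, 0.0, 0.0])
([-0.0, 0.0, -0.04], [-0.011, 0.0, 0.0])
([-0.0, 0.0, -0.04], [-0.011, 0.0, 0.0])
Marc_z 0.014 Ft -0.37
```

Call:
{"fn": "send_rows", "kwargs": {"moves": [[0, [0, 0, -0.05], [-0.012, 0, 0]], [0, [0, 0, -0.05], [-0.012, 0, 0]], [0, [0, 0, -0.05], [-0.012, 0, 0]], [0, [0, 0, 0], [0, 0, 0]]]}}

```text
time_s: 17.15
tcp_pos: [0.6048, -0.0919, 0.0984]
tool_rot: [-0.546, 1.569, 2.952]
ft_force: [-0.5, -0.2, 0.0]
width: 0.108
```

```bash
python3 st.py 295 .0985 8
```

```text
t 17.15 tcp [ 0.6048 -0.0919  0.0984] psi 290.41 pinC-ARC mm [-0.1   0.1   0.17] tip ang 30.5 tipz 52.6 F [-0.5 -0.2  0. ] M [-0.004  0.046  0.021] down [-0.0021  0.0004]
8 rows
([-0.0, 0.0, -0.04], [-0.01, 0.0, 0.0])
([-0.0, 0.0, -0.04], [-0.01, 0.0, 0.0])
([-0.0, 0.0, -0.04], [-0.01, 0.0, 0.0])
([-0.0, 0.0, -0.04], [-0.01, 0.0, 0.0])
([-0.0, 0.0, -0.04], [-0.01, 0.0, 0.0])
([-0.0, 0.0, -0.04], [-0.01, 0.0, 0.0])
([-0.0, 0.0, -0.04], [-0.01, 0.0, 0.0])
([-0.0, 0.0, -0.04], [-0.01, 0.0, 0.0])
Marc_z 0.001 Ft -0.51
```

Call:
{"fn": "send_rows", "kwargs": {"moves": [[0, [0, 0, -0.04], [-0.01, 0, 0]], [0, [0, 0, -0.04], [-0.01, 0, 0]], [0, [0, 0, -0.04], [-0.01, 0, 0]]]}}

```text
time_s: 17.45
tcp_pos: [0.6059, -0.0915, 0.0984]
tool_rot: [-0.553, 1.569, 2.977]
ft_force: [-0.2, -0.2, 0.1]
width: 0.111
```

```bash
python3 st.py; python3 look.py w15; python3 - <<'E'
from ov import *
draw("w15",(110,260,140,250),(.6155,-.0643,0),5,41,(.0493,0,-.0006))
E
```

```text
t 17.45 tcp [ 0.6059 -0.0915  0.0984] psi 292.26 pinC-ARC mm [-0.19  0.07  0.18] tip ang 32.4 tipz 52.6 F [-0.2 -0.2  0.1] M [-0.084  0.078 -0.027] down [-0.0022  0.0004]
Marc_z -0.037 Ft -0.26
17.45 [ 0.60590735 -0.09149004  0.09842924] -67.7405775925174 [-0.19564447 -0.22020835  0.09511439] [-0.0835003   0.07829268 -0.02677762] [-2.21023327e-03  3.67943952e-04 -9.99997490e-01]
```

View pics/w15ov.png

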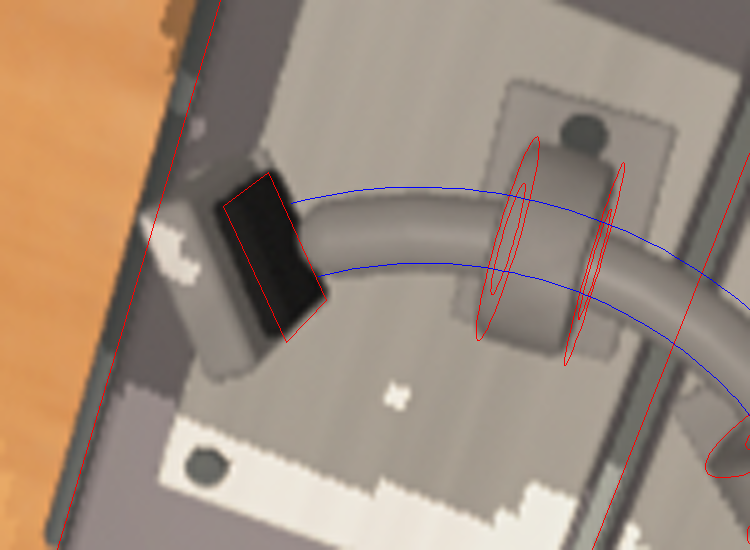

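Call:
{"fn": "send_rows", "kwargs": {"moves": [[0, [0, 0, -0.03], [-0.007, 0, 0]], [0, [0, 0, -0.03], [-0.007, 0, 0]]]}}

```text
time_s: 17.7
tcp_pos: [0.6066, -0.0912, 0.0984]
tool_rot: [-0.565, 1.569, 2.981]
ft_force: [-0.6, 0.3, 0.3]
width: 0.109
```

```bash
python3 st.py
```

```text
t 17.70 tcp [ 0.6066 -0.0912  0.0984] psi 293.14 pinC-ARC mm [-0.12  0.09  0.16] tip ang 33.3 tipz 52.6 F [-0.6  0.3  0.3] M [-0.099  0.117 -0.002] down [-0.0022  0.0004]
Marc_z -0.018 Ft -0.40
```

Call:
{"fn": "send_rows", "kwargs": {"moves": [[0, [0, 0, -0.03], [-0.007, 0, 0]], [0, [0, 0, -0.03], [-0.007, 0, 0]]]}}

```text
time_s: 17.9
tcp_pos: [0.6071, -0.091, 0.0984]
tool_rot: [-0.583, 1.569, 2.978]
ft_force: [-0.3, -0.7, -0.3]
width: 0.107
```

```bash
python3 st.py
```

```text
t 17.90 tcp [ 0.6071 -0.091   0.0984] psi 294.02 pinC-ARC mm [-0.1   0.12  0.16] tip ang 34.2 tipz 52.6 F [-0.3 -0.7 -0.3] M [-0.077  0.067  0.003] down [-0.0022  0.0004]
Marc_z -0.018 Ft -0.54
```

Call:
{"fn": "send_rows", "kwargs": {"moves": [[0, [0, 0, -0.03], [-0.007, 0, 0]], [0, [0, 0, -0.03], [-0.007, 0, 0]]]}}

```text
time_s: 18.1
tcp_pos: [0.6079, -0.0909, 0.0984]
tool_rot: [-0.465, 1.569, 3.111]
ft_force: [0.0, -0.8, 0.4]
width: 0.107
```

```bash
python3 st.py
```

```text
t 18.10 tcp [ 0.6079 -0.0909  0.0984] psi 294.89 pinC-ARC mm [ 0.15 -0.1   0.15] tip ang 34.6 tipz 52.6 F [ 0.  -0.8  0.4] M [-0.458 -0.045 -0.006] down [-0.0017  0.0001]
Marc_z -0.019 Ft -0.34
```

Call:
{"fn": "send_rows", "kwargs": {"moves": [[0, [0, 0, -0.03], [-0.007, 0, 0]], [0, [0, 0, -0.03], [-0.007, 0, 0]]]}}

```text
time_s: 18.3
tcp_pos: [0.6088, -0.0911, 0.0985]
tool_rot: [-0.09, 1.57, -2.782]
ft_force: [0.6, -1.6, 0.1]
width: 0.109
```

```bash
python3 st.py
```

```text
t 18.30 tcp [ 0.6088 -0.0911  0.0985] psi 295.76 pinC-ARC mm [ 0.48 -0.51  0.18] tip ang 34.7 tipz 52.6 F [ 0.6 -1.6  0.1] M [-0.501 -0.077 -0.042] down [-0.0012 -0.0004]
Marc_z -0.049 Ft -0.20
```

```bash
python3 st.py 296.5 .0985 2
```

```text
t 18.30 tcp [ 0.6088 -0.0911  0.0985] psi 295.76 pinC-ARC mm [ 0.48 -0.51  0.18] tip ang 34.7 tipz 52.6 F [ 0.6 -1.6  0.1] M [-0.501 -0.077 -0.042] down [-0.0012 -0.0004]
2 rows
([-0.0, -0.03, -0.01], [-0.006, 0.001, 0.0])
([-0.0, -0.03, -0.01], [-0.006, 0.001, 0.0])
Marc_z -0.049 Ft -0.20
```

Call:
{"fn": "send_rows", "kwargs": {"moves": [[0, [0, -0.04, -0.01], [-0.006, 0, 0]]]}}

```text
time_s: 18.4
tcp_pos: [0.609, -0.091, 0.0986]
tool_rot: [0.578, 1.57, -2.108]
ft_force: [1.4, -3.5, -0.8]
width: 0.112
```

```bash
python3 st.py 296.5 .0985 1
```

```text
t 18.40 tcp [ 0.609  -0.091   0.0986] psi 296.12 pinC-ARC mm [ 0.52 -0.54  0.26] tip ang 35.0 tipz 52.7 F [ 1.4 -3.5 -0.8] M [-0.923 -0.249 -0.112] down [-0.0005 -0.0008]
1 rows
([0.01, -0.07, 0.0], [-0.007, 0.001, -0.001])
Marc_z -0.123 Ft -0.29
```

Call:
{"fn": "send_rows", "kwargs": {"moves": [[0, [0, -0.05, -0.01], [-0.006, 0, 0]]]}}

```text
time_s: 18.5
tcp_pos: [0.6092, -0.0909, 0.0987]
tool_rot: [1.328, 1.569, -1.351]
ft_force: [1.6, -4.2, -1.8]
width: 0.107
```

```bash
python3 st.py 296.5 .0985 1
```

```text
t 18.50 tcp [ 0.6092 -0.0909  0.0987] psi 296.49 pinC-ARC mm [ 0.55 -0.6   0.33] tip ang 35.3 tipz 52.8 F [ 1.6 -4.2 -1.8] M [-1.309 -0.427 -0.186] down [ 0.0003 -0.0014]
1 rows
([0.02, -0.07, 0.02], [-0.0, 0.0, -0.001])
Marc_z -0.203 Ft -0.47
```

Call:
{"fn": "send_rows", "kwargs": {"moves": [[0, [0, -0.06, 0], [-0.006, 0, 0]]]}}

```text
time_s: 18.6
tcp_pos: [0.6095, -0.0909, 0.0988]
tool_rot: [1.719, 1.568, -0.954]
ft_force: [1.9, -3.9, -1.8]
width: 0.106
```

```bash
python3 st.py 296.5 .0985 1
```

```text
t 18.60 tcp [ 0.6095 -0.0909  0.0988] psi 296.85 pinC-ARC mm [ 0.6  -0.71  0.39] tip ang 35.4 tipz 52.9 F [ 1.9 -3.9 -1.8] M [-1.603 -0.662 -0.231] down [ 0.0015 -0.002 ]
1 rows
([0.03, -0.08, 0.04], [0.006, -0.0, -0.002])
Marc_z -0.232 Ft -0.07
```

Call:
{"fn": "send_rows", "kwargs": {"moves": [[0, [0, -0.07, 0.02], [-0.005, 0, 0]]]}}

```text
time_s: 18.7
tcp_pos: [0.6096, -0.0908, 0.0989]
tool_rot: [1.938, 1.567, -0.73]
ft_force: [2.5, -4.3, -2.4]
width: 0.111
```

```bash
python3 st.py 296.5 .0985 1
```

```text
t 18.70 tcp [ 0.6096 -0.0908  0.0989] psi 297.14 pinC-ARC mm [ 0.62 -0.79  0.44] tip ang 35.6 tipz 53.0 F [ 2.5 -4.3 -2.4] M [-1.747 -0.825 -0.284] down [ 0.003  -0.0027]
1 rows
([0.04, -0.08, 0.06], [0.011, -0.001, -0.004])
Marc_z -0.272 Ft 0.23
```

Call:
{"fn": "send_rows", "kwargs": {"moves": [[0, [0, -0.05, 0.01], [-0.004, 0, 0]]]}}

```text
time_s: 18.8
tcp_pos: [0.6098, -0.0909, 0.0989]
tool_rot: [2.029, 1.565, -0.635]
ft_force: [2.6, -4.0, -2.3]
width: 0.113
```

```bash
python3 st.py 296.5 .0985 1
```

```text
t 18.80 tcp [ 0.6098 -0.0909  0.0989] psi 297.37 pinC-ARC mm [ 0.76 -0.95  0.41] tip ang 35.6 tipz 53.0 F [ 2.6 -4.  -2.3] M [-1.602 -0.716 -0.151] down [ 0.0043 -0.0032]
1 rows
([0.04, -0.1, 0.07], [0.015, -0.002, -0.005])
Marc_z -0.131 Ft 0.43
```

Call:
{"fn": "send_rows", "kwargs": {"moves": [[0, [0.02, -0.09, 0.02], [-0.002, -0.001, -0.003]]]}}

```text
time_s: 18.9
tcp_pos: [0.6099, -0.0909, 0.0989]
tool_rot: [2.201, 1.567, -0.461]
ft_force: [3.2, -6.0, -2.8]
width: 0.108
```

```bash
python3 st.py 297 .0985 1
```

```text
t 18.90 tcp [ 0.6099 -0.0909  0.0989] psi 297.49 pinC-ARC mm [ 0.74 -0.89  0.43] tip ang 35.8 tipz 53.0 F [ 3.2 -6.  -2.8] M [-2.114 -0.865 -0.207] down [ 0.0037 -0.0018]
1 rows
([0.04, -0.1, 0.05], [0.009, -0.002, -0.003])
Marc_z -0.201 Ft 0.08
```

Call:
{"fn": "send_rows", "kwargs": {"moves": [[0, [0.02, -0.09, 0.02], [-0.002, -0.001, -0.003]]]}}

```text
time_s: 19.0
tcp_pos: [0.61, -0.0909, 0.0988]
tool_rot: [2.464, 1.568, -0.196]
ft_force: [2.0, -6.8, -2.4]
width: 0.111
```

```bash
python3 st.py 297 .0985 1
```

```text
t 19.00 tcp [ 0.61   -0.0909  0.0988] psi 297.61 pinC-ARC mm [ 0.78 -0.91  0.42] tip ang 35.8 tipz 53.0 F [ 2.  -6.8 -2.4] M [-2.11  -0.879 -0.243] down [ 0.0031 -0.0006]
1 rows
([0.03, -0.11, 0.06], [0.011, -0.002, -0.002])
Marc_z -0.296 Ft -1.36
```

Call:
{"fn": "send_rows", "kwargs": {"moves": [[0, [0.02, -0.08, 0.02], [-0.001, -0.001, -0.002]], [0, [0.02, -0.08, 0.02], [-0.001, -0.001, -0.001]]]}}

```text
time_s: 19.2
tcp_pos: [0.6103, -0.0911, 0.0987]
tool_rot: [2.535, 1.568, -0.123]
ft_force: [1.5, -5.0, -1.5]
width: 0.105
```

```bash
python3 st.py 297 .0985 1
```

```text
t 19.20 tcp [ 0.6103 -0.0911  0.0987] psi 297.70 pinC-ARC mm [ 0.93 -1.12  0.34] tip ang 35.6 tipz 52.9 F [ 1.5 -5.  -1.5] M [-1.637 -0.606 -0.21 ] down [ 0.003  -0.0004]
1 rows
([0.02, -0.14, 0.07], [0.012, -0.002, -0.002])
Marc_z -0.250 Ft -1.00
```

Call:
{"fn": "send_rows", "kwargs": {"moves": [[0, [0.02, -0.09, 0.02], [-0.001, -0.001, -0.001]], [0, [0.02, -0.09, 0.02], [-0.001, -0.001, -0.001]]]}}

```text
time_s: 19.4
tcp_pos: [0.6103, -0.091, 0.0987]
tool_rot: [2.321, 1.567, -0.336]
ft_force: [3.2, -4.7, -1.2]
width: 0.109
```

```bash
python3 st.py 297 .0985 1
```

```text
t 19.40 tcp [ 0.6103 -0.091   0.0987] psi 297.79 pinC-ARC mm [ 0.91 -1.14  0.33] tip ang 35.6 tipz 52.9 F [ 3.2 -4.7 -1.2] M [-1.824 -0.672 -0.274] down [ 0.0032 -0.0011]
1 rows
([0.02, -0.13, 0.07], [0.014, -0.002, -0.002])
Marc_z -0.246 Ft 0.63
```

Call:
{"fn": "send_rows", "kwargs": {"moves": [[0, [0, -0.12, 0.02], [-0.001, -0.001, -0.002]], [0, [0, -0.12, 0.02], [-0.001, -0.001, -0.001]]]}}

```text
time_s: 19.6
tcp_pos: [0.6103, -0.0909, 0.099]
tool_rot: [2.246, 1.567, -0.409]
ft_force: [3.3, -6.5, -3.1]
width: 0.112
```

```bash
python3 st.py 297 .0985 1
```

```text
t 19.60 tcp [ 0.6103 -0.0909  0.099 ] psi 297.88 pinC-ARC mm [ 0.85 -0.98  0.54] tip ang 36.0 tipz 53.1 F [ 3.3 -6.5 -3.1] M [-2.318 -1.05  -0.306] down [ 0.0034 -0.0015]
1 rows
([0.05, -0.11, 0.08], [0.015, -0.002, -0.003])
Marc_z -0.309 Ft -0.13
```

Call:
{"fn": "send_rows", "kwargs": {"moves": [[0, [0, -0.12, 0.02], [-0.001, -0.001, -0.002]], [0, [0, -0.12, 0.02], [-0.001, -0.001, -0.001]], [0, [0, -0.12, 0.02], [-0.001, -0.001, -0.001]]]}}

```text
time_s: 19.9
tcp_pos: [0.6103, -0.0908, 0.099]
tool_rot: [2.052, 1.566, -0.601]
ft_force: [2.5, -6.2, -2.9]
width: 0.111
```

```bash
python3 st.py 297 .0985 1
```

```text
t 19.90 tcp [ 0.6103 -0.0908  0.099 ] psi 297.99 pinC-ARC mm [ 0.83 -1.07  0.49] tip ang 36.0 tipz 53.0 F [ 2.5 -6.2 -2.9] M [-2.15  -0.897 -0.276] down [ 0.004  -0.0027]
1 rows
([0.05, -0.12, 0.08], [0.017, -0.002, -0.004])
Marc_z -0.303 Ft -0.74
```

Call:
{"fn": "send_rows", "kwargs": {"moves": [[0, [0, 0, 0], [0, 0, 0]], [0, [0, 0, 0], [0, 0, 0]], [0, [0.02, 0, 0], [0, 0, 0]]], "grip_force": 20}}

```text
time_s: 20.2
tcp_pos: [0.6104, -0.0912, 0.0987]
tool_rot: [2.099, 1.566, -0.555]
ft_force: [0.1, -3.0, 0.2]
width: 0.111
```

```bash
python3 st.py 297 .0985 1
```

```text
t 20.20 tcp [ 0.6104 -0.0912  0.0987] psi 297.94 pinC-ARC mm [ 1.02 -1.38  0.24] tip ang 35.4 tipz 52.8 F [ 0.1 -3.   0.2] M [-0.968 -0.215 -0.214] down [ 0.0043 -0.0027]
1 rows
([0.02, -0.15, 0.08], [0.016, -0.003, -0.004])
Marc_z -0.269 Ft -1.37
```

Relaxed to about 3 N. Now open.

Call:
{"fn": "send_rows", "kwargs": {"moves": [[0, [0.02, 0, 0], [0, 0, 0]], [15, [0, 0, 0], [0, 0, 0]], [20, [0, 0, 0], [0, 0, 0]], [25, [0, 0, 0], [0, 0, 0]], [35, [0, 0, 0], [0, 0, 0]], [40, [0, 0, 0], [0, 0, 0]], [40, [0, 0, 0], [0, 0, 0]]]}}

```text
time_s: 20.9
tcp_pos: [0.6096, -0.0887, 0.0986]
tool_rot: [2.512, 1.568, -0.14]
ft_force: [-0.3, 0.3, -0.2]
width: 0.4
```

```bash
python3 st.py; python3 look.py w16
```

```text
t 20.90 tcp [ 0.6096 -0.0887  0.0986] psi 298.08 pinC-ARC mm [0.04 1.12 0.23] tip ang 39.2 tipz 52.8 F [-0.3  0.3 -0.2] M [-0.005  0.021  0.035] down [ 0.0029 -0.0004]
Marc_z 0.029 Ft -0.15
20.9 [ 0.60961046 -0.08873225  0.09859473] -61.91715092400388 [-0.34610478  0.32038862 -0.15642893] [-0.00509424  0.02093467  0.03508928] [ 2.88811219e-03 -4.05734869e-04 -9.99995747e-01]
```

View pics/w16.png

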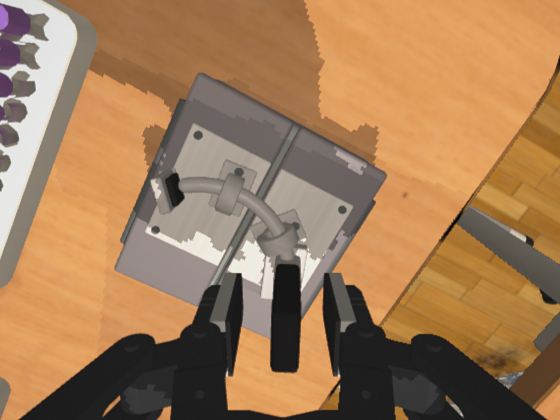

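Call:
{"fn": "send_rows", "kwargs": {"moves": [[40, [-1, 0, 0], [0, 0, 0]], [40, [-2, 0, 0], [0, 0, 0]], [40, [-2, 0, 0], [0, 0, 0]], [40, [-2, 0, 0], [0, 0, 0]], [40, [-2, 0, 0], [0, 0, 0]], [40, [0, 0, 0], [0, 0, 0]], [40, [0, 0, 0], [0, 0, 0]]]}}

```text
time_s: 21.65
tcp_pos: [0.6094, -0.089, 0.1954]
tool_rot: [2.486, 1.566, -0.165]
ft_force: [-0.6, 0.6, -0.1]
width: 0.402
```

```bash
python3 st.py; python3 look.py w17; python3 - <<'E'
from ov import *
import math
draw("w17",(150,350,130,290),(.6155,-.0643,0),4,41)
c=np.load("c_w17.npy",allow_pickle=True).item(); im=cv2.imread("pics/w17ov.png")
E
```

```text
t 21.65 tcp [ 0.6094 -0.089   0.1954] psi 298.08 pinC-ARC mm [-0.1   0.8  97.04] tip ang 39.0 tipz 149.7 F [-0.6  0.6 -0.1] M [0.02  0.019 0.043] down [ 0.0043 -0.0007]
Marc_z 0.033 Ft -0.26
21.65 [ 0.60940309 -0.08904613  0.19544462] -61.921454611840176 [-0.61476104  0.59108851 -0.06144705] [0.0203658  0.01910943 0.04323229] [ 4.30921210e-03 -7.19212760e-04 -9.99990457e-01]
```

View pics/w17ov.png

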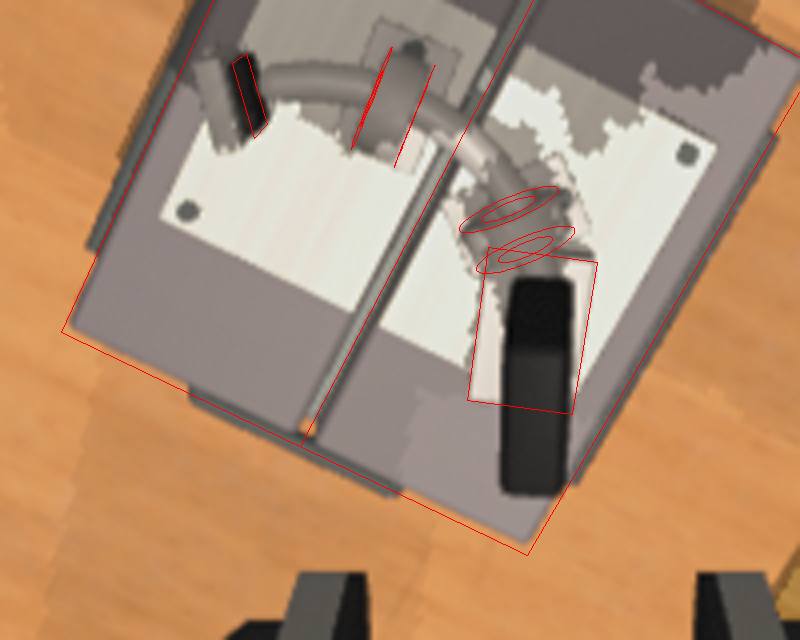

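```bash
python3 - <<'E'
from h import *
c=np.load("c_w17.npy",allow_pickle=True).item()
for psi in(293,295,297):
    p=np.radians(psi);x=np.array([np.cos(p),np.sin(p)]);y=np.array([-x[1],x[0]])
    for dC in((0,0),):
        B=np.array([.5914,-.0543])+dC
        q=lambda a,b,z:np.r_[B+(.04+a)*x+b*y,z+.049]
        P=np.array([q(-.005,.012,.022),q(.005,.012,.022),q(-.005,.012,.062),q(.005,.012,.062),q(.005,-.012,.062),q(-.005,-.012,.062)])
        print(psi,((proj(c,P)-[150,130]+.5)*4).round(0).tolist())
E
```

```text
293 [[513.0, 288.0], [572.0, 293.0], [510.0, 368.0], [580.0, 374.0], [564.0, 526.0], [497.0, 521.0]]
295 [[511.0, 281.0], [570.0, 284.0], [508.0, 360.0], [578.0, 364.0], [568.0, 517.0], [500.0, 513.0]]
297 [[508.0, 274.0], [568.0, 275.0], [505.0, 352.0], [575.0, 353.0], [571.0, 507.0], [503.0, 506.0]]
```

```bash
python3 - <<'E'
from cell import ctrl
import cv2
for n in("scene","top"):
    im=ctrl.snapshot(n)[:,:,::-1]
    z=im[180:260,195:395] if n=="scene" else im[110:300,200:350]
    k=4 if n=="scene" else 3.1
    cv2.imwrite(f"pics/{n}_end.png",cv2.resize(z,None,fx=k,fy=k,interpolation=cv2.INTER_CUBIC))
E
```

```text
(no output)
```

View pics/scene_end.png

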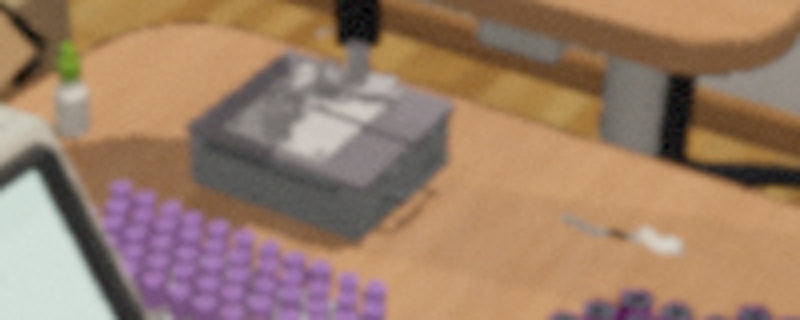

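View pics/top_end.png

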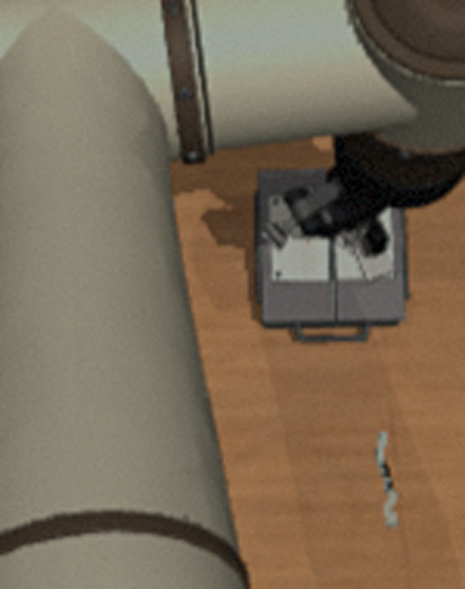

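```bash
python3 -c "
from cell import ctrl
print(ctrl.hand_in())"
```

```text
the job is handed in; nothing more can be done
None
```

I picked up the pin by its grip and fed it along its arc through both eyes until it met the buffer. I then pressed it home, let go, raised the gripper clear and handed the job in at about 22 s; no verdict was reported.

- **Feeding:** the tip went through both bores with no force above sensor noise (about 1 N). It met the buffer with the tip at about 35°, so the buffer face is at about 40°.
- **Pressing:** the wrist sensor put the tip force at about 5–8 N for roughly 1 s. The moment about the arc centre was about 0.30 N m for the last 0.3 s. This is inferred from the wrist, not measured at the tip, and the two readings differed by 1–2 N at times. The highest wrist force I read was about 8 N.
- **Pin centre:** the pin's arc centre was within about 1.5 mm of the eyes' arc centre throughout the press.
- **After release:** the wrist picture shows the rod through both eyes with no visible gap at the buffer. The grip plate is upright to about 0.03 rad, judged from the picture.
- **Bystanders:** the vial has not moved in the scene view. The carton was hidden by the arm in the last top view, so I did not check it again, but the arm was never low near it.

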